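Cull rocking bearing pads and load the sprung feed track

ROBOT

A 6-joint arm with a two-finger parallel gripper is mounted at the origin on a cart in front of the work surface, level with it; the furniture and walls round the work are solid. World frame = base frame: x ahead of the robot, y to its left, z up, the work surface at z = 0. Lengths are in m, angles in rad, forces in N, time in s.
With the tool pointing down it reaches from about 0.275 to 0.75 m from the base axis. Payload 10.2 kg.
Tool frame: the origin (TCP) lies midway between the tips of the shut fingers; the grasp point (between the pads) lies r.tcp_to_grasp behind it (r.tcp_to_grasp is the distance from the TCP to the grasp point, in m); y points along the fingers, x is the direction in which the jaws open and shut, and the axes are right-handed (so a half turn about y gives the same grasp; the last joint's range is limited). The gripper opens to 85 mm and grips with 20 to 120 N. Pads are 22 mm wide; open, the fingers measure 114 mm over their backs; the gripper's body (76 mm by 85 mm) begins 54 mm behind the grasp point. The pads swing forward as they close: fully open they stand 13 mm farther back than shut.
Start: joints at [-1.556, 0.313, 1.498, -0, 1.331, -0.223], TCP at [0.124, -0.51, 0.191] pointing down, gripper open.
Joint ranges: [-2.94, 2.94], [-0.97, 2.17], [0.19, 2.56], [-1.23, 4.37], [0.02, 3.11], [-2.88, 2.88]. Speed limits (rad/s): [2.39, 2.39, 3.01, 3.14, 3.14, 3.14].

INTERFACE

Orientations are given as a rotation vector (axis times angle).
In Python, from bench import r gives the robot as it stands.
- The arm moves only by the tool drive_tool, never from a script. Its argument "rows" is a list of rows, each an object with "linear": the shift along the tool's x, y, z each as a share of 0.04 m, from -1 to 1, a list of three; "twist": the turn, a rotation vector about the tool's x, y, z each as a share of 0.1 rad, from -1 to 1, a list of three; "fingers": the opening, from 0 (shut) to 1 (fully open). In form: [{"linear": [dx, dy, dz], "twist": [rx, ry, rz], "fingers": fingers}, ...]. A call has 1 to 5 rows; each row shifts and turns the commanded pose from where the row before left it, along the tool's axes as they then stand; what a row does not reach is not made up. A row lasts 1/10 s, in which the tool goes at most 50 mm and 8.59 degrees, less where a joint would pass 70% of its speed; a pose out of reach is approached as far as the arm can. A call with a number of a shift or a turn outside -1 to 1 is refused whole. A call with a gripper value outside its range is refused whole. The fingers move at their own pace and stop on an object; the grip force is fixed at half the most. Time passes only in rows, so rows that do not move let the fingers close. It gives the time, the measured TCP pose, the force and the opening at its end, in the units of the state.
- r.read_state(): the state, without advancing time (a new reading comes with each control period).
- r.get_image(name): name is "side" or "top"; returns a dict with "color" (400x640x3 uint8, red, green, blue), "fx", "fy", "cx", "cy" (pixels), "k1" (the pictures are not rectified: a ray, as slopes to the right and down, at radius r is drawn at 1 + k1 r^2 times it, then the intrinsics apply), "R" (3x3) and "t" (3): a world point X has camera coordinates R X + t. Camera axes: x right, y down, z forward; pixel columns grow to the right and rows downward; lengths in m; the calibration is good to about 2 mm. A picture is of the moment at which its call begins. There is no depth.
- r.finish_job(): hands the job in, once; it reports no verdict.
The state is a dict: "time": time; "joint_pos": joint angles; "qvel": joint speeds; "tau": joint torques, N m; "eef_pos": TCP position; "eef_rot": TCP orientation; "force": force on the tool from outside, world axes, zero at the start; "torque": the same for the moment, N m; "finger_gap": opening from 0.0 (shut) to 1.0 (fully open).
Only numpy, scipy, OpenCV 4.12 (cv2) and the standard library are available. Lean on these libraries where they do the work, as an engineer would, in place of code of your own. Each camera call takes 0.05 s, during which the arm holds its last target.

TASK

Load the feed track with the two sound bearing pads: find them by pressing on each pad's corner opposite its brass insert, where two of the four pads are warped and rock; leave those two lying on the granite plate. Pull the orange follower back until its catch holds it, lower the two firm pads flat into the open channel one behind the other, then press the green button so that the follower closes and pushes both pads up against the end stop.

Things in the scene. Friction and masses are not known exactly. Their poses are not given: they have to be found in the camera images.
- pad_a_centre (a point): centre of pad_a (see pad_a), 8 mm above the underside of its feet, mid-way in x and y; z is up out of its top; grip across the 40 mm (x) side
- pad_b_centre (a point): centre of pad_b (see pad_b), 8 mm above the underside of its feet, mid-way in x and y; z is up out of its top; grip across the 40 mm (x) side
- pad_c_centre (a point): centre of pad_c (see pad_c), 8 mm above the underside of its feet, mid-way in x and y; z is up out of its top; grip across the 40 mm (x) side
- pad_d_centre (a point): centre of pad_d (see pad_d), 8 mm above the underside of its feet, mid-way in x and y; z is up out of its top; grip across the 40 mm (x) side
- pad_b: another white pad of the same size and look as pad_a, same axes; sound or rocking is found only by pressing
- pad_c: another white pad of the same size and look as pad_a, same axes; sound or rocking is found only by pressing
- pad_d: another white pad of the same size and look as pad_a, same axes; sound or rocking is found only by pressing
- pad_a: white lightly oiled bearing pad 40 (x) x 60 (y) x 16 mm high, about 60 g, one of four alike; origin at the underside. Feet 4 mm high under the corners (9 mm square, at x +-15, y +-25) and one near the middle. A brass insert shows in the top at x -9, y -16 mm. Two of the four pads are warped, see granite
- granite: dark granite surface plate 250 x 250 x 30 mm, fixed; origin mid-underside. The four pads lie on it, all level and alike. On two of them (warped) the feet at the +x +y and -x -y corners stand 3 mm clear: pressed with over 1 N at the +x +y corner the pad rocks 0.1 rad, the corner sinking 2 to 3 mm, and it falls back when let go; sound pads do not give
- feeder: feed track, fixed: grey base 104 (x) x 325 (y) mm with a blue open channel along y, end stop at +y, green catch button at -y; origin on the bench, mid-base. A pad goes in feet down, its 60 mm side across the channel, its 40 mm side along it, either way round
- feeder_stop (a point): point on the channel floor (12 mm above the bench), mid-width, at the end stop's inner face; axes as feeder. Channel 64 mm wide, runs to y -225 mm; lips end 19 mm, stop 20 mm above the floor. With the follower caught it is free to y -180 mm: two pads with finger gaps fit at y -57 and -127 mm. Sprung noses (3.5 N, at x -22 on the stop, x +22 on the follower) reach 17 mm over it and tip a warped pad
- follower_grip (a point): point in the orange fin of the black follower: fin 36 (x) x 14 (y) mm, top 15 mm above this point, foot about 27 mm below it; axes as feeder. The pushing face is 15 mm from it towards the stop, and stands 30 mm from the stop at joint 0
- follower (a joint): travel of the follower from the stop (towards feeder -y), m, 0 to 0.166. A spring drives it to the stop (6 N at 0, 9 N at 0.15, damping 35 N s/m: pull slowly). Near 0.14 the catch adds some 5 N as the tooth rides over it; past 0.15 it springs up and holds the follower at about 0.15. Reads 0.05 with two pads clamped
- catch_top (a point): centre of the top of the round green catch button at the -y end of the track: 24 mm in diameter, 50 mm above the bench, in a dark housing 32 mm high
- catch (a joint): how far the button is pressed, m, 0 to 0.010; sprung, 2 N at first, 5 N fully down. About 0.008 lets the caught follower go. It dips by itself as the follower's tooth passes
Things that resemble listed ones, but are neither listed nor needed, are in the scene too. What is shaped like the pad_a but black or red is not meant.

How it is judged:
By the outcome, as a careful person would: the job done as asked, in the order asked, and still so for the second after the job is handed in, with the robot touching nothing.
It also fails if it takes over 72 s, if anything falls off the work surface, if the arm or the gripper's body presses on something with over 40 N, if the wrist force passes 120 N, or if a joint passes its speed limit or range.

## Working session

There is one attempt and no reset: what is moved stays moved. The work goes in short steps, Python scripts to look and compute and a tool call to move; the robot and the scene stay as the last step left them, time stands still between calls to the robot, and variables do not carry over. Pictures are saved under pics/ and viewed, and the job is handed in when it is done.

Besides the shell and the picture viewer there is one more tool, called after "Request:" by a JSON object that holds its "name" and its "arguments". drive_tool: Moves the arm, as the interface text tells. Shift numbers are shares of 0.04 m and turn numbers shares of 0.1 rad, none past 1 either way. Its arguments: {"type":"object","properties":{"rows":{"type":"array","items":{"type":"object","properties":{"linear":{"type":"array","items":{"type":"number","minimum":-1,"maximum":1}},"twist":{"type":"array","items":{"type":"number","minimum":-1,"maximum":1}},"fingers":{"type":"number"}}}}},"required":["rows"]}

```bash
ls; mkdir -p pics; python3 - <<'E'
from bench import r
import cv2
s=r.read_state()
for k,v in s.items(): print(k,v)
print(r.tcp_to_grasp)
for n in("top","side"):
    d=r.get_image(n); cv2.imwrite(f"pics/{n}0.png",d["color"][:,:,::-1]); print(n,{k:v for k,v in d.items() if k!="color"})
E
```

```text
pics
time 0.0
joint_pos [-1.55638996e+00  3.13486391e-01  1.49844828e+00 -2.24228047e-05
  1.33101693e+00 -2.23374012e-01]
qvel [-9.78086063e-05  7.49832841e-06  1.60476422e-03  2.96761141e-04
  1.74084381e-04  4.84836307e-05]
tau [-6.69110386e-05 -4.12263429e+01 -2.59743762e+01 -1.75970158e-04
  4.19179763e-03 -2.14295414e-05]
eef_pos [ 0.12365199 -0.50990261  0.19081229]
eef_rot [-1.3112653   1.03282967 -1.03137331]
force [-0.00782054  0.56334494  0.04717053]
torque [0.01656762 0.02722119 0.00971799]
finger_gap 0.9976798179760717
0.0187
top {'fx': 470.35534260384156, 'fy': 470.35534260384156, 'cx': 320.3779023870096, 'cy': 197.63252461987366, 'k1': -0.08525087243560132, 'R': array([[-0.01138996, -0.99987858, -0.01063476],
       [-0.98766168,  0.01291076, -0.15606959],
       [ 0.15618794,  0.00872592, -0.98768881]]), 't': array([0.06039277, 0.54699143, 1.46212336])}
side {'fx': 467.1355164859591, 'fy': 467.1355164859591, 'cx': 315.7686147177902, 'cy': 206.674319036975, 'k1': -0.07029256546437732, 'R': array([[-0.9873922 , -0.15650573,  0.02371912],
       [-0.1094872 ,  0.56702542, -0.81639128],
       [ 0.11432057, -0.80869532, -0.57701186]]), 't': array([0.54622892, 0.09619478, 1.31506679])}
```

View pics/top0.png

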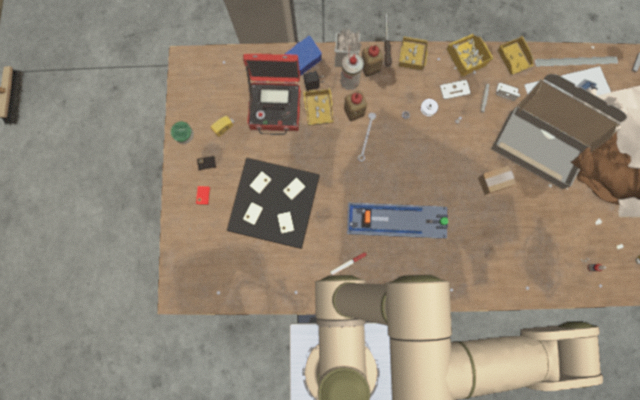

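View pics/side0.png

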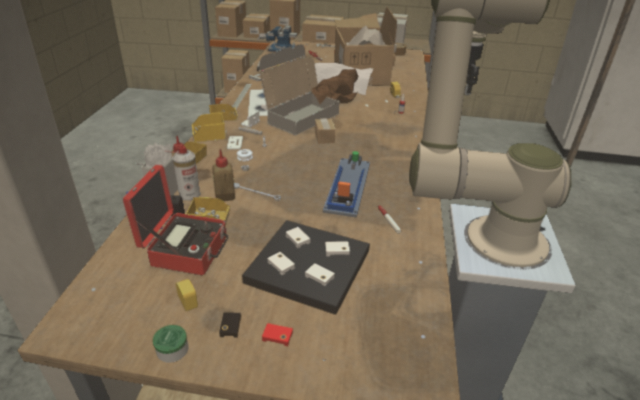

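```bash
cat > h.py <<'E'
from bench import r
import cv2, numpy as np
def K(d): return np.array([[d["fx"],0,d["cx"]],[0,d["fy"],d["cy"]],[0,0,1]]), np.array([d["k1"],0,0,0,0.])
def ray(d,uv):
    k,D=K(d); p=cv2.undistortPoints(np.array(uv,float).reshape(-1,1,2),k,D).reshape(-1,2)
    v=np.c_[p,np.ones(len(p))]@d["R"]; c=-d["R"].T@d["t"]; return c,v
def onz(d,uv,z):
    c,v=ray(d,uv); return c+v*((z-c[2])/v[:,2])[:,None]
def proj(d,X):
    k,D=K(d); rv,_=cv2.Rodrigues(d["R"]); return cv2.projectPoints(np.array(X,float).reshape(-1,1,3),rv,d["t"],k,D)[0].reshape(-1,2)
def crop(d,x0,y0,x1,y1,s,fn): cv2.imwrite(fn,cv2.resize(d["color"][y0:y1,x0:x1,::-1],None,fx=s,fy=s,interpolation=cv2.INTER_CUBIC))
E
python3 - <<'E'
from h import *
t=r.get_image("top"); s=r.get_image("side")
np.save("t0.npy",t,allow_pickle=True);np.save("s0.npy",s,allow_pickle=True)
crop(t,225,150,325,250,6,"pics/tp.png");crop(t,340,195,460,245,6,"pics/tf.png")
crop(s,240,220,375,310,5,"pics/sp.png");crop(s,315,140,385,220,7,"pics/sf.png")
E
```

```text
(no output)
```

View pics/tp.png

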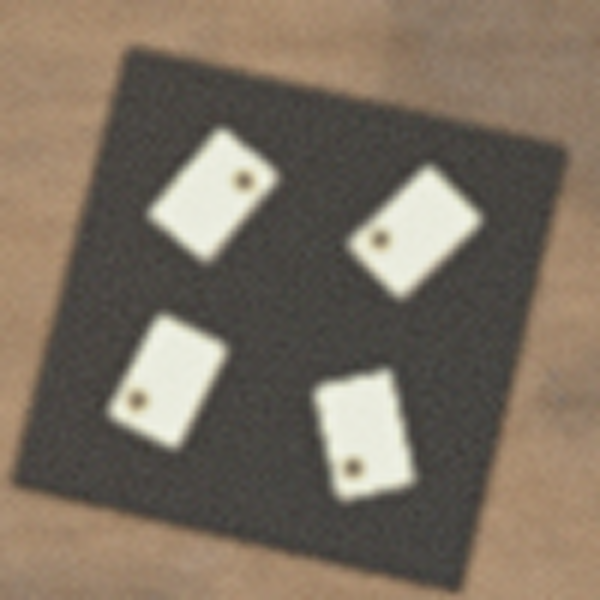

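View pics/tf.png

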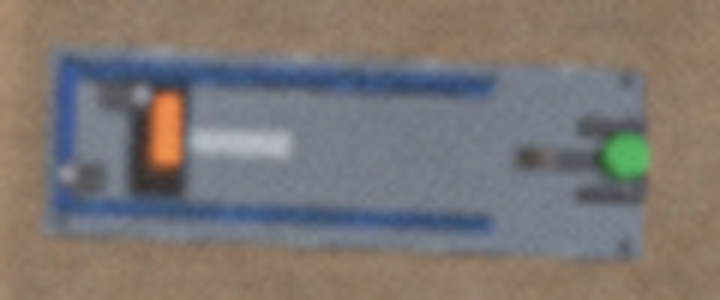

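View pics/sp.png

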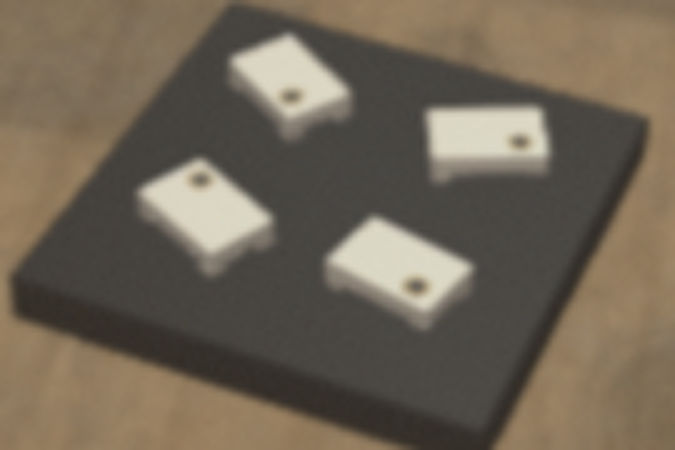

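View pics/sf.png

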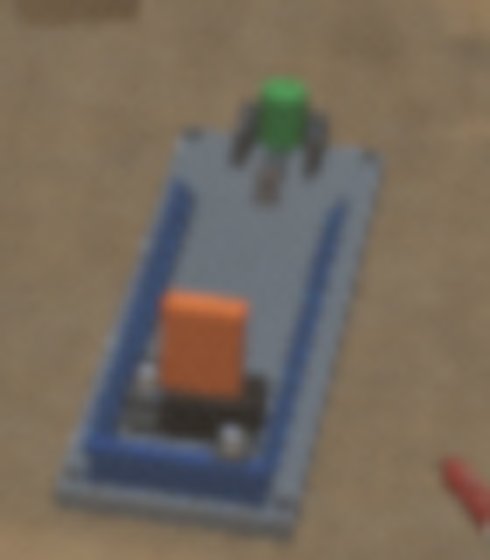

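```bash
cat > m.py <<'E'
from h import *
def load(f): return np.load(f,allow_pickle=True).item()
t=load("t0.npy"); s=load("s0.npy")
def up(d,box,S=8):
    x0,y0,x1,y1=box; im=cv2.resize(d["color"][y0:y1,x0:x1],None,fx=S,fy=S,interpolation=cv2.INTER_CUBIC)
    return im, lambda p:(np.array(p,float).reshape(-1,2)+0.5)/S-0.5+[x0,y0]
def blobs(mask,amin):
    mask=mask.astype(np.uint8); cs,_=cv2.findContours(mask,cv2.RETR_EXTERNAL,cv2.CHAIN_APPROX_NONE)
    return [c.reshape(-1,2) for c in cs if cv2.contourArea(c)>amin]
def pads(d,box,zt=0.046):
    im,f=up(d,box); out=[]
    for c in blobs(im.min(2)>135,64*30):
        m=np.zeros(im.shape[:2],np.uint8); cv2.drawContours(m,[cv2.convexHull(c)],-1,1,-1)
        m2=cv2.erode(m,np.ones((17,17)))
        P=onz(d,f(c),zt); rc=cv2.minAreaRect((P[:,:2]*1000).astype(np.float32))
        g=im.astype(int).sum(2); w=np.clip(g[m2>0].max()*0.8-g,0,None)*m2
        yy,xx=np.mgrid[:w.shape[0],:w.shape[1]]; ins=onz(d,f([(w*xx).sum()/w.sum(),(w*yy).sum()/w.sum()]),zt)[0,:2]*1000
        out.append((np.round(rc[0],1),np.round(rc[1],1),round(rc[2],1),np.round(ins,1)))
    return out
if __name__=="__main__":
    for q in pads(t,(225,150,325,250)): print("T",*q)
    for q in pads(s,(240,220,375,310)): print("S",*q)
    def cen(d,box,cond,name):
        im,f=up(d,box); im=im.astype(int); R,G,B=im[...,0],im[...,1],im[...,2]
        for c in blobs(cond(R,G,B),300):
            q=f(c); print(name,"bbox",np.round(q.min(0),1),np.round(q.max(0),1)); 
            rc=cv2.minAreaRect(q.astype(np.float32)); print("  box",np.round(cv2.boxPoints(rc),1).tolist(),np.round(rc[0],2))
    og=lambda R,G,B:(R>180)&(B<110)&(G<170); gr=lambda R,G,B:(G>R+50)&(G>B+30); bl=lambda R,G,B:(B>R+50)
    cen(t,(340,195,460,245),og,"T or");cen(t,(340,195,460,245),gr,"T gr");cen(t,(340,195,460,245),bl,"T bl")
    cen(s,(315,140,385,220),og,"S or");cen(s,(315,140,385,220),gr,"S gr")
E
python3 m.py
```

```text
T [470.4 166.1] [63.5 43.5] 12.3 [453.  171.9]
T [500.5 270.9] [43.4 62.6] 63.1 [490.3 286.8]
T [579.1 139.3] [43.5 63. ] 43.7 [575.3 157.5]
T [601.  247.1] [43.6 63.1] 49.6 [608.2 230.8]
S [502.4 273.1] [41.9 61.1] 63.5 [491.9 286.8]
S [603.2 249.5] [41.4 61.7] 49.6 [609.7 230.4]
S [471.8 169. ] [60.8 42.9] 12.0 [454.7 171.8]
S [581.3 141.4] [41.1 62.4] 43.5 [577.3 157.2]
T or bbox [365.2 210.6] [369.4 221.8]
  box [[365.20001220703125, 210.60000610351562], [369.3999938964844, 210.60000610351562], [369.3999938964844, 221.8000030517578], [365.20001220703125, 221.8000030517578]] [367.31 216.19]
T gr bbox [440.1 217.1] [447.3 224.1]
  box [[440.1000061035156, 217.10000610351562], [447.29998779296875, 217.10000610351562], [447.29998779296875, 224.10000610351562], [440.1000061035156, 224.10000610351562]] [443.69 220.56]
T bl bbox [370.6 229.1] [420.9 232.9]
  box [[370.5, 231.1999969482422], [370.6000061035156, 228.60000610351562], [421.0, 230.60000610351562], [420.8999938964844, 233.1999969482422]] [395.76 230.88]
T bl bbox [348.9 226.3] [369.4 230.4]
  box [[348.6000061035156, 229.5], [349.1000061035156, 226.1999969482422], [369.5, 228.89999389648438], [369.1000061035156, 232.1999969482422]] [359.07 229.17]
T bl bbox [349.3 204.9] [421.2 221.1]
  box [[349.29998779296875, 204.89999389648438], [421.20001220703125, 204.89999389648438], [421.20001220703125, 221.10000610351562], [349.29998779296875, 221.10000610351562]] [385.25 213.  ]
S or bbox [339.1 181.7] [348.9 184.6]
  box [[338.8999938964844, 183.39999389648438], [339.20001220703125, 181.3000030517578], [349.1000061035156, 182.6999969482422], [348.79998779296875, 184.8000030517578]] [344.   183.06]
S gr bbox [353.1 151.6] [357.2 154.1]
  box [[353.1000061035156, 151.60000610351562], [357.20001220703125, 151.60000610351562], [357.20001220703125, 154.10000610351562], [353.1000061035156, 154.10000610351562]] [355.12 152.81]
```

```bash
python3 - <<'E'
from m import *
# pads pose
T=[q for q in pads(t,(225,150,325,250))]; S=[q for q in pads(s,(240,220,375,310))]
for q in T:
    z=min(S,key=lambda w:np.hypot(*(w[0]-q[0]))); c=(q[0]+z[0])/2; ins=(q[3]+z[3])/2
    a0=np.degrees(np.arctan2(*(ins-c)[::-1]))-np.degrees(np.arctan2(-16,-9))
    w,h=q[1]; base=q[2] if w<h else q[2]+90  # x-axis (short) angle candidates
    a=min([base+180*k for k in range(-3,4)],key=lambda k:abs(k-a0))
    R=np.array([[np.cos(np.radians(a)),-np.sin(np.radians(a))],[np.sin(np.radians(a)),np.cos(np.radians(a))]])
    print("pad c",c,"yaw",a,"(ins)",round(a0,1),"ins loc",np.round(R.T@(ins-c),1),"corner15,25",np.round(c+R@[15,25],1))
def tp(x,y,z): 
    return np.round(onz(t,[[(x+.5)/6-.5+340,(y+.5)/6-.5+195]],z)[0]*1000,1)
def sp(x,y,z): 
    return np.round(onz(s,[[(x+.5)/7-.5+315,(y+.5)/7-.5+140]],z)[0]*1000,1)
for n,p in {"+x+y":(52,48),"+x-y":(641,70),"-x-y":(637,258),"-x+y":(45,235)}.items(): print("T base",n,tp(*p,0.012))
for n,p in {"+x+y":(62,490),"-x+y":(293,528),"+x-y":(180,130),"-x-y":(380,155)}.items(): print("S base",n,sp(*p,0.012))
# triangulate
def tri(a,b):
    c1,v1=ray(t,[a]);c2,v2=ray(s,[b]);v1=v1[0]/np.linalg.norm(v1);v2=v2[0]/np.linalg.norm(v2)
    A=np.stack([v1,-v2],1);k=np.linalg.lstsq(A,c2-c1,rcond=None)[0];p,q=c1+k[0]*v1,c2+k[1]*v2
    return np.round((p+q)/2*1000,1),round(np.linalg.norm(p-q)*1000,1)
print("button",tri((443.7,220.56),(355.12,152.81)), onz(t,[(443.7,220.56)],.05)*1000, onz(s,[(355.12,152.81)],.05)*1000)
print("fin",tri((367.31,216.19),(344,183.06)))
for z in(.05,.055,.06,.065):print(z,onz(t,[(367.31,216.19)],z)*1000,onz(s,[(344,183.06)],z)*1000)
E
```

```text
pad c [471.1  167.55] yaw 282.3 (ins) 285.4 ins loc [ -7.9 -15.9] corner15,25 [498.7 158.2]
pad c [501.45 272.  ] yaw 243.1 (ins) 244.3 ins loc [ -8.5 -15.9] corner15,25 [517.  247.3]
pad c [580.2  140.35] yaw 223.7 (ins) 222.3 ins loc [ -8.9 -15. ] corner15,25 [586.6 111.9]
pad c [602.1 248.3] yaw 49.6 (ins) 50.5 ins loc [ -9.  -16.7] corner15,25 [592.8 275.9]
T base +x+y [535.1 -36.7  12. ]
T base +x-y [ 518.7 -357.7   12. ]
T base -x-y [ 416.4 -350.4   12. ]
T base -x+y [433.4 -30.9  12. ]
S base +x+y [535.6 -33.7  12. ]
S base -x+y [435.9 -24.9  12. ]
S base +x-y [ 521.7 -355.2   12. ]
S base -x-y [ 420.  -349.9   12. ]
button (array([ 469. , -337.1,   48.8]), np.float64(2.0)) [[ 467.88437945 -336.70505231   50.        ]] [[ 469.87333407 -334.97222364   50.        ]]
fin (array([483. , -91.9,  75.8]), np.float64(1.6))
0.05 [[485.2037976  -94.26576037  50.        ]] [[ 486.72717883 -132.94741686   50.        ]]
0.055 [[484.62060881 -93.81029226  55.        ]] [[ 486.16420295 -125.02256147   55.        ]]
0.06 [[484.03742003 -93.35482415  60.        ]] [[ 485.60122708 -117.09770608   60.        ]]
0.065 [[483.45423125 -92.89935604  65.        ]] [[ 485.0382512  -109.17285069   65.        ]]
```

```bash
python3 - <<'E'
from m import *
im,f=up(t,(340,195,460,245)); im=im.astype(int); R,G,B=im[...,0],im[...,1],im[...,2]
m=(B-R)
# per column: blue rows
rows=[]
for px in range(374,418,2):
    c=int((px-340+.5)*8); col=m[:,c].astype(float)
    mx1=col[:150].max(); mx2=col[200:].max()
    def edges(seg,off):
        h=(seg.max()+20)/2; k=int(seg.argmax()); a=k
        while a>0 and seg[a]>h:a-=1
        b=k
        while b<len(seg)-1 and seg[b]>h:b+=1
        return a+off,b+off
    a,b=edges(col[:180],0);c2,d2=edges(col[200:],200)
    rows.append([onz(t,f([c,v]),.031)[0,:2]*1000 for v in (a,b,c2,d2)])
A=np.array(rows)
for i,n in enumerate(["+x lip outer","+x lip inner","-x lip inner","-x lip outer"]):
    p=np.polyfit(A[:,i,1]+190,A[:,i,0],1); print(n,"x at y=-190:",round(p[1],1),"slope deg",round(np.degrees(np.arctan(p[0])),2),"std",round(np.std(A[:,i,0]-np.polyval(p,A[:,i,1]+190)),2))
# base edge: grey vs wood along columns R-B
w=(R-B)
rows=[]
for px in range(360,440,2):
    c=int((px-340+.5)*8); col=w[:,c]; g=np.where(col<18)[0]; rows.append([onz(t,f([c,v]),.012)[0,:2]*1000 for v in (g[0],g[-1])])
A=np.array(rows)
for i,n in enumerate(["base+x","base-x"]):
    y=A[:,i,1]+190; p=np.polyfit(y,A[:,i,0],1); ok=abs(A[:,i,0]-np.polyval(p,y))<2; p=np.polyfit(y[ok],A[ok,i,0],1); print(n,np.round(p[1],1),round(np.degrees(np.arctan(p[0])),2))
# blue end stop along row middle
for vy in (100,140,180,190):
    rr=int((vy+.5)/6*8); row=m[rr,:200]; k=int(row[:150].argmax()); h=(row[k]+20)/2; a=k
    while a>0 and row[a]>h:a-=1
    b=k
    while row[b]>h:b+=1
    print("stop edges",vy,np.round(onz(t,f([[a,rr],[b,rr]]),.032)*1000,1)[:,:2].tolist())
E
```

```text
+x lip outer x at y=-190: 518.5 slope deg 2.68 std 1.09
+x lip inner x at y=-190: 508.6 slope deg 2.85 std 0.8
-x lip inner x at y=-190: 442.9 slope deg 3.32 std 0.45
-x lip outer x at y=-190: 434.5 slope deg 3.07 std 0.5
base+x 529.1 3.27
base-x 423.8 3.4
stop edges 100 [[503.8, -38.5], [503.7, -47.8]]
stop edges 140 [[482.4, -37.7], [482.3, -46.5]]
stop edges 180 [[461.2, -34.1], [461.1, -38.1]]
stop edges 190 [[455.6, -35.2], [455.5, -43.5]]
```

```bash
cat > plan.py <<'E'
import sys
from h import *
from scipy.spatial.transform import Rotation as Ro
def plan(x,y,z,ang=None,n=None):
    """target TCP mm, tool-x heading deg; prints total displacement in tool units & twist"""
    s=r.read_state(); M=Ro.from_rotvec(s["eef_rot"]).as_matrix(); p=np.array(s["eef_pos"])*1000
    cur=np.degrees(np.arctan2(M[1,0],M[0,0]))
    d=M.T@(np.array([x,y,z])-p)/40
    print("p",np.round(p,1),"toolx",np.round(cur,2),"tool y",np.round(M[:,1],4),"F",np.round(s["force"],1),"gap",round(s["finger_gap"],3),"t",s["time"])
    print("total lin units",np.round(d,3),"len mm",round(np.linalg.norm(d)*40,1))
    if ang is not None:
        a=((ang-cur+90)%180)-90
        # turn +z by a == tool -y if tool y down
        print("turn about world z deg",round(a,2),"-> twist y units total",round(-np.radians(a)/0.1,3), "j6",s["joint_pos"][5])
if __name__=="__main__": plan(*map(float,sys.argv[1:]))
E
python3 plan.py 499.5 156.5 90 90
```

```text
p [ 123.7 -510.   191. ] toolx -76.38 tool y [-0.e+00  9.e-04 -1.e+00] F [ 1.1 -0.1 -0.2] gap 1.001 t 0.2
total lin units [-13.979   2.54   13.056] len mm 771.8
turn about world z deg -13.62 -> twist y units total 2.378 j6 -0.22338694167703202
```

Request:
{"name": "drive_tool", "arguments": {"rows": [{"linear": [-0.9,0.1,0.84],"twist": [0,0,0],"fingers": 0},{"linear": [-0.9,0.1,0.84],"twist": [0,0,0],"fingers": 0},{"linear": [-0.9,0.1,0.84],"twist": [0,0,0],"fingers": 0},{"linear": [-0.9,0.1,0.84],"twist": [0,0,0],"fingers": 0},{"linear": [-0.9,0.1,0.84],"twist": [0,0,0],"fingers": 0}]}}

```text
time: 0.7
eef_pos: [0.245, -0.2939, 0.1712]
eef_rot: [-1.312, 1.033, -1.033]
force: [0.9, -0.6, -0.4]
finger_gap: 0.145
```

```bash
python3 plan.py 500.9 157.7 70
```

```text
p [ 245.  -293.9  171.2] toolx -76.41 tool y [ 2.e-04 -1.e-04 -1.e+00] F [ 0.9 -0.6 -0.4] gap 0.145 t 0.7
total lin units [-9.472  2.53   8.87 ] len mm 528.8
```

Request:
{"name": "drive_tool", "arguments": {"rows": [{"linear": [-0.86,0.15,0.81],"twist": [0,0,0],"fingers": 0},{"linear": [-0.86,0.15,0.81],"twist": [0,0,0],"fingers": 0},{"linear": [-0.86,0.15,0.81],"twist": [0,0,0],"fingers": 0},{"linear": [-0.86,0.15,0.81],"twist": [0,0,0],"fingers": 0},{"linear": [-0.86,0.15,0.81],"twist": [0,0,0],"fingers": 0}]}}

```text
time: 1.2
eef_pos: [0.362, -0.0886, 0.1414]
eef_rot: [-1.312, 1.032, -1.033]
force: [1.2, -1.9, 0.4]
finger_gap: 0.001
```

Request:
{"name": "drive_tool", "arguments": {"rows": [{"linear": [-0.86,0.2,0.81],"twist": [0,0,0],"fingers": 0},{"linear": [-0.86,0.25,0.81],"twist": [0,0,0],"fingers": 0},{"linear": [-0.86,0.25,0.81],"twist": [0,0,0],"fingers": 0},{"linear": [-0.86,0.25,0.81],"twist": [0,0,0],"fingers": 0},{"linear": [-0.86,0.25,0.81],"twist": [0,0,0],"fingers": 0}]}}

```text
time: 1.7
eef_pos: [0.479, 0.117, 0.0929]
eef_rot: [-1.313, 1.032, -1.032]
force: [0.7, -0.4, -0.1]
finger_gap: 0.002
```

```bash
python3 plan.py 500.9 157.7 54
```

```text
p [479.  117.   92.9] toolx -76.35 tool y [ 1.e-04 -1.e-04 -1.e+00] F [ 0.7 -0.4 -0.1] gap 0.002 t 1.7
total lin units [-0.859  0.972  0.773] len mm 60.4
```

Request:
{"name": "drive_tool", "arguments": {"rows": [{"linear": [-0.86,0.3,0.77],"twist": [0,0,0],"fingers": 0},{"linear": [0,0.55,0],"twist": [0,0,0],"fingers": 0},{"linear": [0,0,0],"twist": [0,0,0],"fingers": 0},{"linear": [0,0,0],"twist": [0,0,0],"fingers": 0}]}}

```text
time: 2.1
eef_pos: [0.5, 0.1552, 0.0596]
eef_rot: [-1.313, 1.033, -1.032]
force: [-0.1, -0.5, 0.5]
finger_gap: -0.003
```

```bash
python3 - <<'E'
from h import *
import plan; plan.plan(500.9,157.7,47)
s=r.get_image("side"); crop(s,230,170,390,310,5,"pics/s1.png")
E
```

```text
p [500.  155.2  59.6] toolx -76.4 tool y [-8.e-04 -1.e-04 -1.e+00] F [-0.1 -0.5  0.5] gap -0.003 t 2.1
total lin units [-0.055  0.316  0.037] len mm 12.9
```

View pics/s1.png

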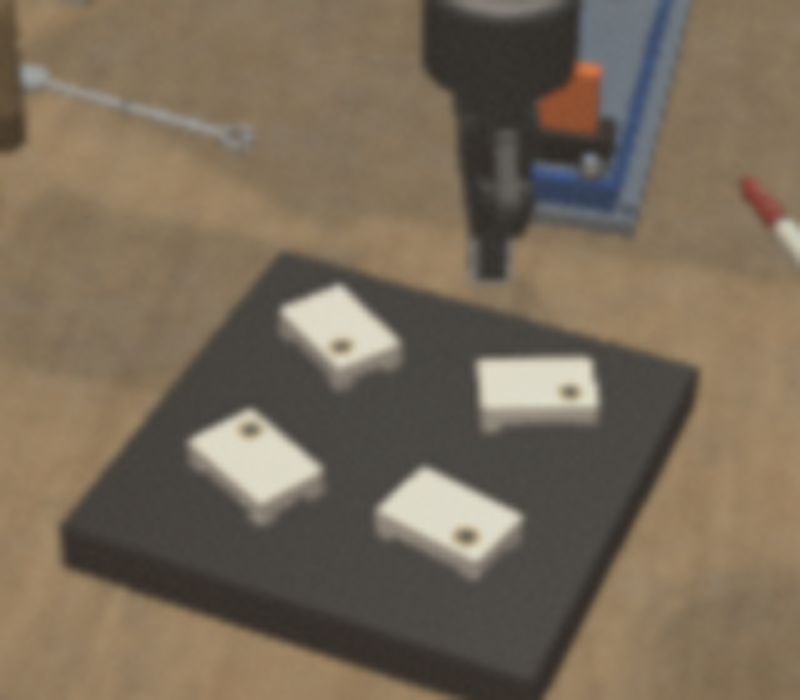

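```bash
python3 - <<'E'
from h import *
st=r.read_state(); print(st["eef_pos"],st["time"])
for n in("side","top"):
    d=r.get_image(n); p=proj(d,[st["eef_pos"],[.5009,.1577,.046],[.4987,.1582,.046]]); print(n,np.round(p,1), "crop5",np.round((p-[230,170])*5))
    crop(d,*( (230,170,390,310) if n=="side" else (220,120,380,260)),5,f"pics/{n}2.png")
E
```

```text
[0.50042823 0.15502429 0.06027424] 2.15
side [[327.  237.5]
 [326.5 242.4]
 [327.3 242.6]] crop5 [[485. 338.]
 [483. 362.]
 [487. 363.]]
top [[288.4 212. ]
 [287.9 212.4]
 [287.7 213.1]] crop5 [[292. 210.]
 [289. 212.]
 [289. 216.]]
```

View pics/side2.png

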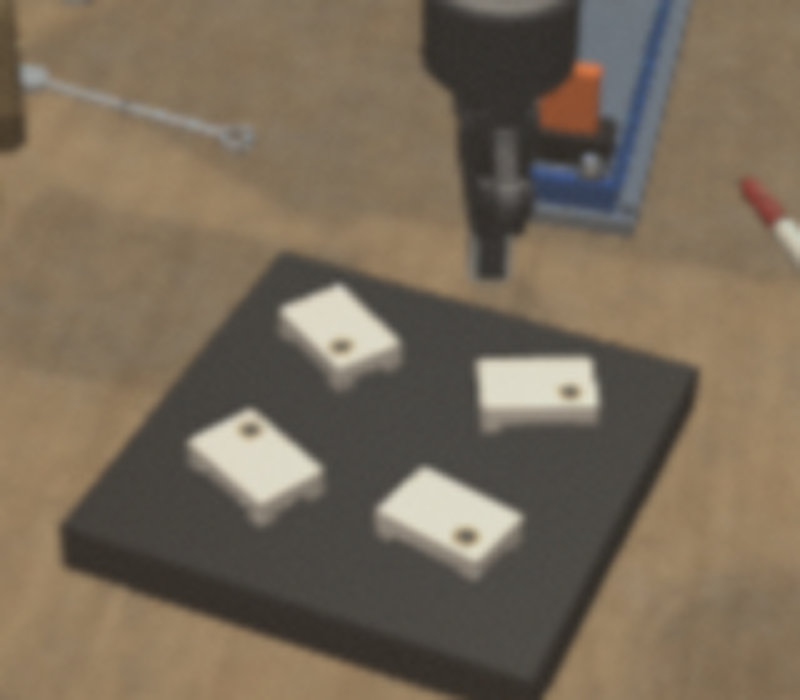

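View pics/top2.png

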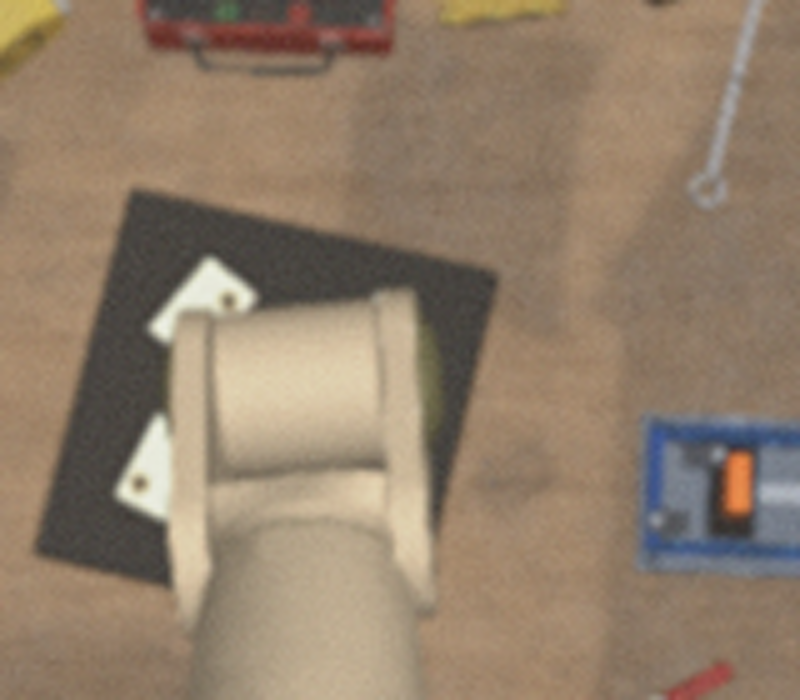

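```bash
python3 - <<'E'
from m import *
print(proj(s,[[.1237,-.51,.191],[.1237,-.51,.204],[.1237,-.51,.264]]), proj(t,[[.1237,-.51,.191]]))
crop(s,430,0,530,130,6,"pics/s0tip.png")
d=s
for z in (.06,.08,.1,.12,.14,.16,.2): 
    p=proj(d,[[.5004,.155,z]]); q=proj(t,[[.5004,.155,z]]); print(z,np.round((p-[230,170])*5),np.round((q-[220,120])*5))
E
```

```text
[[459.8524795  103.95752623]
 [460.56017948 100.49503109]
 [463.88945963  84.13486385]] [[522.32131015 336.00073267]]
0.06 [[485. 338.]] [[342. 460.]]
0.08 [[487. 308.]] [[339. 456.]]
0.1 [[488. 277.]] [[337. 452.]]
0.12 [[490. 246.]] [[334. 448.]]
0.14 [[491. 213.]] [[331. 443.]]
0.16 [[493. 181.]] [[329. 439.]]
0.2 [[496. 113.]] [[323. 429.]]
```

View pics/s0tip.png

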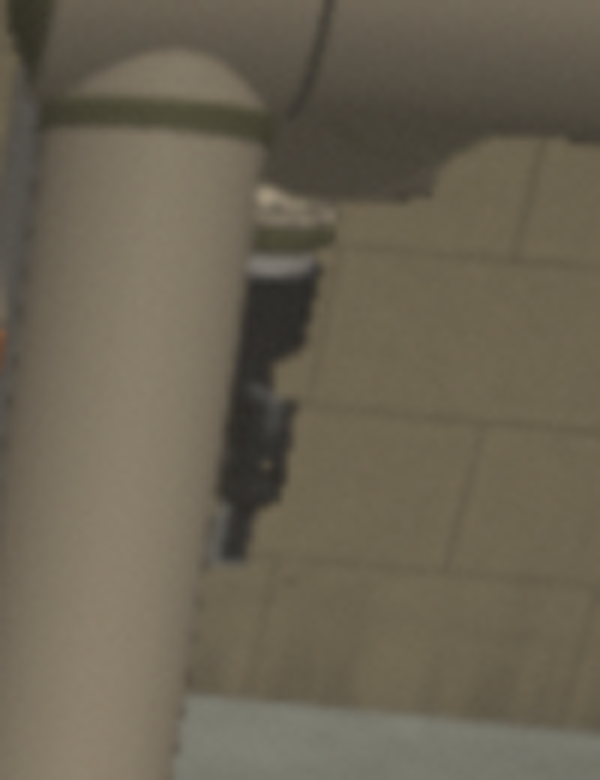

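Request:
{"name": "drive_tool", "arguments": {"rows": [{"linear": [-0.05,0.15,0.04],"twist": [0,0,0],"fingers": 0},{"linear": [0,0.1,0],"twist": [0,0,0],"fingers": 0},{"linear": [0,0.07,0],"twist": [0,0,0],"fingers": 0},{"linear": [0,0.05,0],"twist": [0,0,0],"fingers": 0},{"linear": [0,0.05,0],"twist": [0,0,0],"fingers": 0}]}}

```text
time: 2.75
eef_pos: [0.5013, 0.1579, 0.0424]
eef_rot: [-1.312, 1.032, -1.032]
force: [0.9, -0.6, -0.1]
finger_gap: -0.001
```

```bash
python3 - <<'E'
from h import *
import plan; plan.plan(500.9,157.7,47)
s=r.get_image("side"); crop(s,250,170,390,290,5,"pics/s3.png"); st=r.read_state(); print((proj(s,[st["eef_pos"]])-[250,170])*5)
E
```

```text
p [501.3 157.9  42.4] toolx -76.38 tool y [-1.e-04  0.e+00 -1.e+00] F [ 0.9 -0.6 -0.1] gap -0.001 t 2.75
total lin units [ 0.002 -0.115 -0.01 ] len mm 4.6
[[381.87123368 367.86578618]]
```

View pics/s3.png

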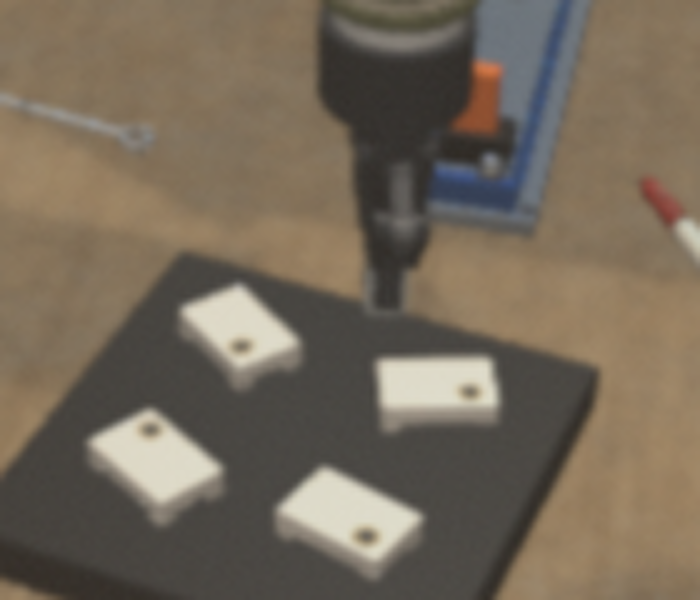

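Request:
{"name": "drive_tool", "arguments": {"rows": [{"linear": [0,0.1,0],"twist": [0,0,0],"fingers": 0},{"linear": [0,0.1,0],"twist": [0,0,0],"fingers": 0},{"linear": [0,0.07,0],"twist": [0,0,0],"fingers": 0},{"linear": [0,0.05,0],"twist": [0,0,0],"fingers": 0},{"linear": [0,0,0],"twist": [0,0,0],"fingers": 0}]}}

```text
time: 3.3
eef_pos: [0.5012, 0.1579, 0.0295]
eef_rot: [-1.313, 1.033, -1.032]
force: [-0.6, 0.7, 0.1]
finger_gap: 0.001
```

```bash
python3 - <<'E'
from h import *
import plan; plan.plan(500.9,157.7,47)
s=r.get_image("side"); crop(s,250,170,390,290,5,"pics/s4.png"); st=r.read_state(); print((proj(s,[st["eef_pos"]])-[250,170])*5)
E
```

```text
p [501.2 157.9  29.5] toolx -76.38 tool y [-5.e-04 -0.e+00 -1.e+00] F [-0.6  0.7  0.1] gap 0.001 t 3.3
total lin units [ 0.003 -0.437 -0.008] len mm 17.5
[[380.70432514 386.11999772]]
```

View pics/s4.png

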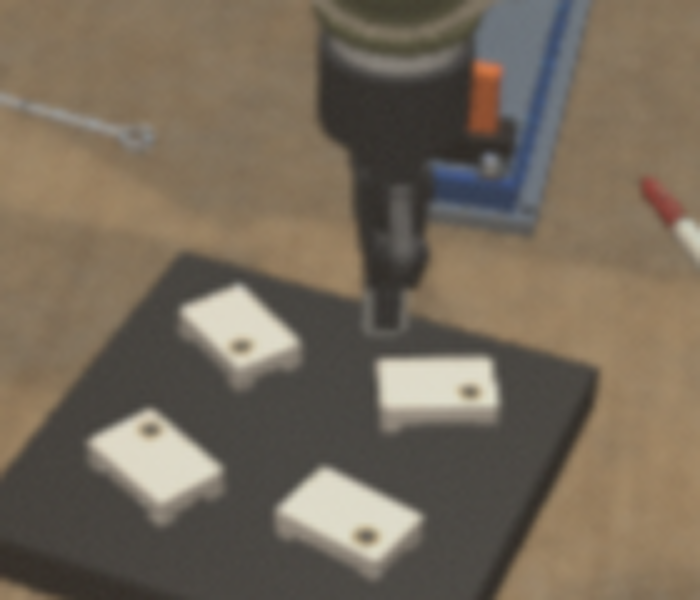

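Request:
{"name": "drive_tool", "arguments": {"rows": [{"linear": [0,0.08,0],"twist": [0,0,0],"fingers": 0},{"linear": [0,0.08,0],"twist": [0,0,0],"fingers": 0},{"linear": [0,0.08,0],"twist": [0,0,0],"fingers": 0},{"linear": [0,0.05,0],"twist": [0,0,0],"fingers": 0},{"linear": [0,0,0],"twist": [0,0,0],"fingers": 0}]}}

```text
time: 3.85
eef_pos: [0.5011, 0.1579, 0.0178]
eef_rot: [-1.313, 1.033, -1.032]
force: [-0.3, -0.5, 0.3]
finger_gap: -0.002
```

```bash
python3 - <<'E'
from h import *
import plan; plan.plan(500.9,157.7,47)
s=r.get_image("side"); crop(s,250,170,390,290,5,"pics/s5.png"); st=r.read_state(); print((proj(s,[st["eef_pos"]])-[250,170])*5)
E
```

```text
p [501.1 157.9  17.8] toolx -76.38 tool y [-6.e-04 -0.e+00 -1.e+00] F [-0.3 -0.5  0.3] gap -0.002 t 3.85
total lin units [ 0.004 -0.729 -0.006] len mm 29.2
[[379.97754266 402.97594382]]
```

View pics/s5.png

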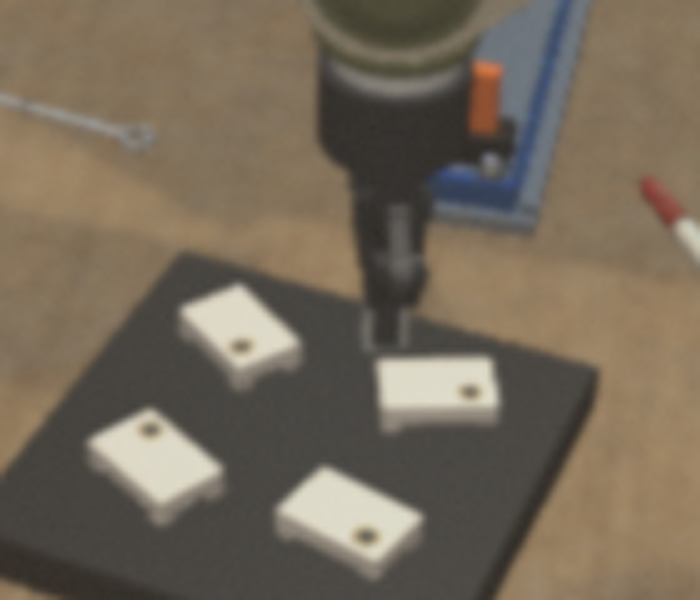

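Request:
{"name": "drive_tool", "arguments": {"rows": [{"linear": [0,0.05,0],"twist": [0,0,0],"fingers": 0},{"linear": [0,0.04,0],"twist": [0,0,0],"fingers": 0},{"linear": [0,0,0],"twist": [0,0,0],"fingers": 0}]}}

```text
time: 4.2
eef_pos: [0.5012, 0.1579, 0.0144]
eef_rot: [-1.313, 1.033, -1.032]
force: [0.1, -0.0, -0.3]
finger_gap: -0.001
```

Request:
{"name": "drive_tool", "arguments": {"rows": [{"linear": [0,0.04,0],"twist": [0,0,0],"fingers": 0},{"linear": [0,0,0],"twist": [0,0,0],"fingers": 0}]}}

```text
time: 4.4
eef_pos: [0.5012, 0.1579, 0.0128]
eef_rot: [-1.313, 1.032, -1.032]
force: [0.7, 0.5, 0.8]
finger_gap: 0.001
```

Request:
{"name": "drive_tool", "arguments": {"rows": [{"linear": [0,0.04,0],"twist": [0,0,0],"fingers": 0},{"linear": [0,0,0],"twist": [0,0,0],"fingers": 0}]}}

```text
time: 4.6
eef_pos: [0.5012, 0.1579, 0.0112]
eef_rot: [-1.313, 1.032, -1.032]
force: [-0.6, -0.7, -0.2]
finger_gap: -0.003
```

Request:
{"name": "drive_tool", "arguments": {"rows": [{"linear": [0,0.04,0],"twist": [0,0,0],"fingers": 0},{"linear": [0,0,0],"twist": [0,0,0],"fingers": 0}]}}

```text
time: 4.8
eef_pos: [0.5012, 0.1579, 0.0096]
eef_rot: [-1.313, 1.032, -1.032]
force: [-1.1, 0.6, -0.6]
finger_gap: 0.004
```

Request:
{"name": "drive_tool", "arguments": {"rows": [{"linear": [0,0.04,0],"twist": [0,0,0],"fingers": 0},{"linear": [0,0,0],"twist": [0,0,0],"fingers": 0}]}}

```text
time: 5.0
eef_pos: [0.5012, 0.1579, 0.008]
eef_rot: [-1.313, 1.032, -1.032]
force: [0.1, -0.7, 0.2]
finger_gap: -0.001
```

```bash
python3 - <<'E'
from h import *
s=r.get_image("side"); crop(s,290,200,370,270,8,"pics/s6.png"); st=r.read_state(); print((proj(s,[st["eef_pos"]])-[290,200])*8,[st["force"] for _ in range(1)])
E
```

```text
[[286.88533715 427.67861163]] [array([ 0.16709941, -0.17167042, -0.33828564])]
```

View pics/s6.png

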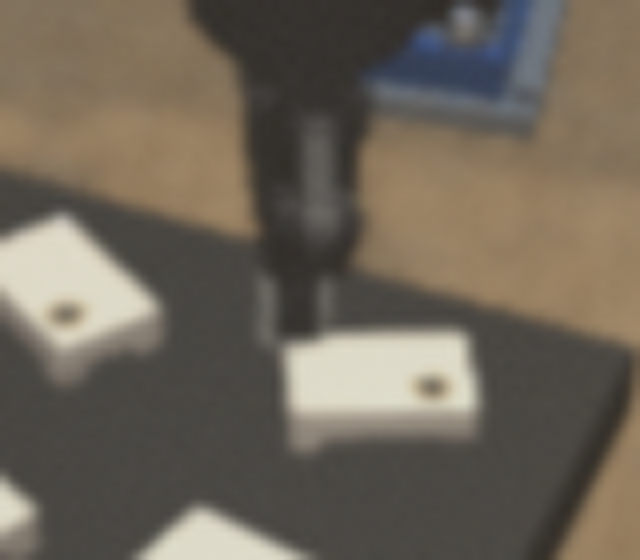

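```bash
python3 - <<'E'
from h import *
s=r.get_image("side")
for p in ((265,342),(300,340),(328,333)):
    uv=np.array(p)/8-.5+[290,200]
    for z in (.03,.038,.046,.054): print(p,z,np.round(onz(s,[uv],z)*1000,1))
E
```

```text
(265, 342) 0.03 [[513.3 139.7  30. ]]
(265, 342) 0.038 [[512.1 149.3  38. ]]
(265, 342) 0.046 [[511. 159.  46.]]
(265, 342) 0.054 [[509.8 168.6  54. ]]
(300, 340) 0.03 [[502.  136.5  30. ]]
(300, 340) 0.038 [[500.9 146.2  38. ]]
(300, 340) 0.046 [[499.9 155.8  46. ]]
(300, 340) 0.054 [[498.9 165.5  54. ]]
(328, 333) 0.03 [[493.3 131.2  30. ]]
(328, 333) 0.038 [[492.3 140.9  38. ]]
(328, 333) 0.046 [[491.4 150.6  46. ]]
(328, 333) 0.054 [[490.4 160.3  54. ]]
```

Request:
{"name": "drive_tool", "arguments": {"rows": [{"linear": [0,0.05,0],"twist": [0,0,0],"fingers": 0},{"linear": [0,0.05,0],"twist": [0,0,0],"fingers": 0},{"linear": [0,0,0],"twist": [0,0,0],"fingers": 0}]}}

```text
time: 5.4
eef_pos: [0.5015, 0.1579, 0.0042]
eef_rot: [-1.312, 1.032, -1.032]
force: [0.5, -0.3, 1.0]
finger_gap: -0.002
```

Request:
{"name": "drive_tool", "arguments": {"rows": [{"linear": [0,0.04,0],"twist": [0,0,0],"fingers": 0},{"linear": [0,0,0],"twist": [0,0,0],"fingers": 0}]}}

```text
time: 5.6
eef_pos: [0.5018, 0.1579, 0.0035]
eef_rot: [-1.312, 1.031, -1.033]
force: [-2.0, -0.5, 10.6]
finger_gap: -0.001
```

```bash
python3 - <<'E'
from h import *
s=r.get_image("side"); crop(s,290,200,370,270,8,"pics/s7.png"); st=r.read_state(); print(st["force"],st["eef_pos"])
E
```

```text
[-2.22286376 -1.42275434  9.99635637] [0.50172567 0.15788578 0.00355009]
```

View pics/s7.png

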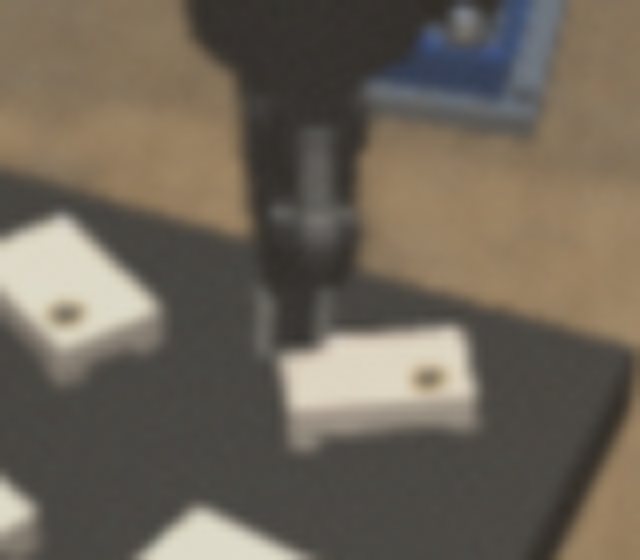

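```bash
python3 plan.py 518.3 245.5 20;python3 plan.py 587.3 109.8 20;python3 plan.py 591.9 278 20
```

```text
p [501.7 157.9   3.6] toolx -76.37 tool y [ 1.1e-03 -1.0e-04 -1.0e+00] F [-2.2 -1.4 10. ] gap 0.0 t 5.65
total lin units [-2.031 -0.411  0.919] len mm 90.7
p [501.7 157.9   3.6] toolx -76.37 tool y [ 1.1e-03 -1.0e-04 -1.0e+00] F [-2.2 -1.4 10. ] gap 0.0 t 5.65
total lin units [ 1.673 -0.409  1.796] len mm 99.5
p [501.7 157.9   3.6] toolx -76.37 tool y [ 1.1e-03 -1.0e-04 -1.0e+00] F [-2.2 -1.4 10. ] gap 0.0 t 5.65
total lin units [-2.387 -0.409  2.899] len mm 151.1
```

Request:
{"name": "drive_tool", "arguments": {"rows": [{"linear": [0,-0.43,0],"twist": [0,0,0],"fingers": 0},{"linear": [-1,0,0.45],"twist": [0,0,0],"fingers": 0},{"linear": [-1,0,0.45],"twist": [0,0,0],"fingers": 0},{"linear": [0,0.1,0],"twist": [0,0,0],"fingers": 0},{"linear": [0,0.1,0],"twist": [0,0,0],"fingers": 0}]}}

```text
time: 6.15
eef_pos: [0.5169, 0.2446, 0.0112]
eef_rot: [-1.314, 1.031, -1.031]
force: [-0.5, -0.4, 0.5]
finger_gap: -0.001
```

```bash
python3 plan.py 518.3 245.5 5
```

```text
p [516.9 244.6  11.2] toolx -76.28 tool y [-7.e-04 -3.e-04 -1.e+00] F [-0.5 -0.4  0.5] gap -0.001 t 6.15
total lin units [-0.013  0.154  0.038] len mm 6.4
```

Request:
{"name": "drive_tool", "arguments": {"rows": [{"linear": [0,0.05,0.03],"twist": [0,0,0],"fingers": 0},{"linear": [0,0.05,0],"twist": [0,0,0],"fingers": 0},{"linear": [0,0.04,0],"twist": [0,0,0],"fingers": 0},{"linear": [0,0.02,0],"twist": [0,0,0],"fingers": 0},{"linear": [0,0,0],"twist": [0,0,0],"fingers": 0}]}}

```text
time: 6.65
eef_pos: [0.5186, 0.2441, 0.0054]
eef_rot: [-1.312, 1.033, -1.033]
force: [-0.6, -0.3, 0.1]
finger_gap: -0.0
```

Request:
{"name": "drive_tool", "arguments": {"rows": [{"linear": [0,0.025,0],"twist": [0,0,0],"fingers": 0},{"linear": [0,0,0],"twist": [0,0,0],"fingers": 0}]}}

```text
time: 6.85
eef_pos: [0.5186, 0.2444, 0.0044]
eef_rot: [-1.312, 1.032, -1.032]
force: [0.1, 0.0, 0.3]
finger_gap: 0.004
```

Request:
{"name": "drive_tool", "arguments": {"rows": [{"linear": [0,0.025,0],"twist": [0,0,0],"fingers": 0},{"linear": [0,0,0],"twist": [0,0,0],"fingers": 0}]}}

```text
time: 7.05
eef_pos: [0.5188, 0.2444, 0.0037]
eef_rot: [-1.312, 1.032, -1.032]
force: [-0.5, 0.1, 3.2]
finger_gap: -0.0
```

```bash
python3 - <<'E'
from h import *
s=r.get_image("side"); crop(s,270,190,350,260,8,"pics/s8.png"); st=r.read_state(); print(st["force"],st["eef_pos"])
E
```

```text
[-0.62855882 -0.2861746   2.76050018] [0.51877572 0.24441799 0.00365698]
```

View pics/s8.png

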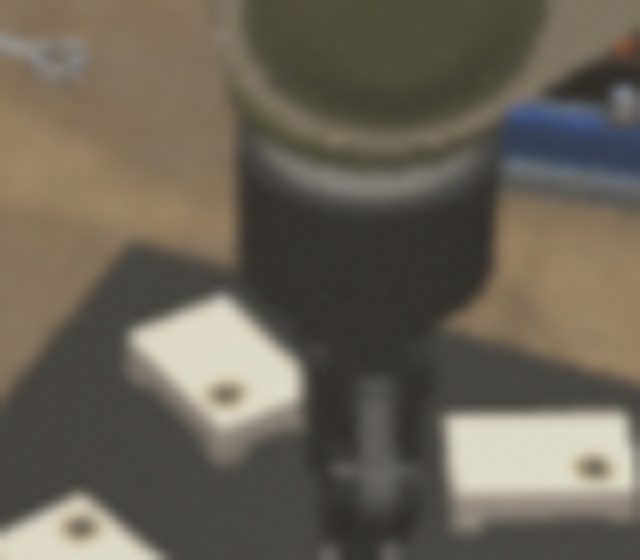

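Request:
{"name": "drive_tool", "arguments": {"rows": [{"linear": [0,0.02,0],"twist": [0,0,0],"fingers": 0},{"linear": [0,0,0],"twist": [0,0,0],"fingers": 0}]}}

```text
time: 7.3
eef_pos: [0.5189, 0.2444, 0.0034]
eef_rot: [-1.312, 1.032, -1.033]
force: [-2.1, -1.5, 8.0]
finger_gap: -0.005
```

```bash
python3 - <<'E'
from h import *
s=r.get_image("side"); crop(s,270,220,350,290,8,"pics/s9.png"); st=r.read_state(); print(st["force"],st["eef_pos"])
s0=np.load("s0.npy",allow_pickle=True).item();crop(s0,270,220,350,290,8,"pics/s9b.png")
E
```

```text
[-1.90323682 -1.31557526  8.25641674] [0.51892437 0.2443939  0.00336139]
```

View pics/s9.png

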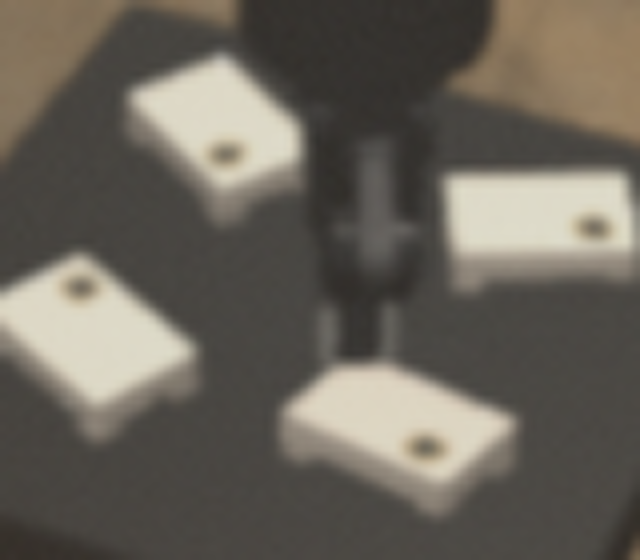

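View pics/s9b.png

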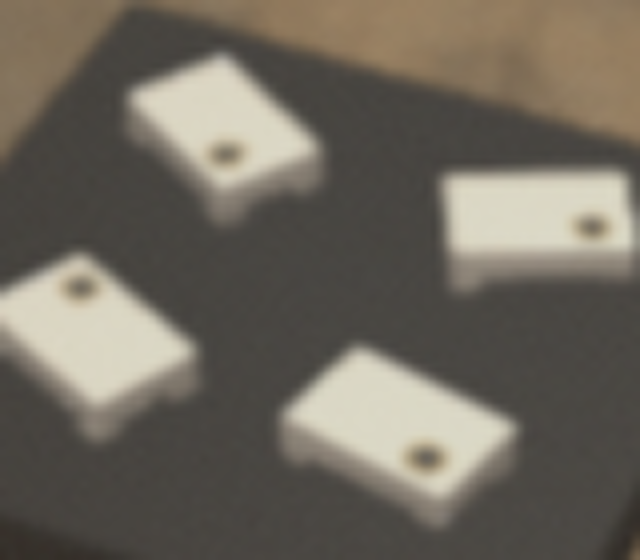

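```bash
python3 plan.py 591.9 278 20
```

```text
p [518.9 244.4   3.4] toolx -76.37 tool y [ 8.e-04 -1.e-04 -1.e+00] F [-1.9 -1.3  8.3] gap 0.0 t 7.35
total lin units [-0.386 -0.414  1.971] len mm 82.0
```

Request:
{"name": "drive_tool", "arguments": {"rows": [{"linear": [0,-0.43,0],"twist": [0,0,0],"fingers": 0},{"linear": [-0.2,0,0.98],"twist": [0,0,0],"fingers": 0},{"linear": [-0.19,0,0.98],"twist": [0,0,0],"fingers": 0},{"linear": [0,0.2,0],"twist": [0,0,0],"fingers": 0},{"linear": [0,0.05,0],"twist": [0,0,0],"fingers": 0}]}}

```text
time: 7.85
eef_pos: [0.5903, 0.278, 0.008]
eef_rot: [-1.315, 1.034, -1.031]
force: [0.0, -0.8, -0.6]
finger_gap: 0.001
```

Request:
{"name": "drive_tool", "arguments": {"rows": [{"linear": [0,0.05,0],"twist": [0,0,0],"fingers": 0},{"linear": [0,0.025,0],"twist": [0,0,0],"fingers": 0},{"linear": [0,0,0],"twist": [0,0,0],"fingers": 0}]}}

```text
time: 8.15
eef_pos: [0.5907, 0.2779, 0.007]
eef_rot: [-1.312, 1.032, -1.032]
force: [0.0, 0.8, -0.5]
finger_gap: -0.002
```

Request:
{"name": "drive_tool", "arguments": {"rows": [{"linear": [0,0.025,0],"twist": [0,0,0],"fingers": 0},{"linear": [0,0,0],"twist": [0,0,0],"fingers": 0}]}}

```text
time: 8.35
eef_pos: [0.5911, 0.278, 0.0062]
eef_rot: [-1.312, 1.032, -1.032]
force: [0.2, 0.3, 1.9]
finger_gap: 0.001
```

Request:
{"name": "drive_tool", "arguments": {"rows": [{"linear": [0,0.025,0],"twist": [0,0,0],"fingers": 0},{"linear": [0,0,0],"twist": [0,0,0],"fingers": 0}]}}

```text
time: 8.55
eef_pos: [0.5914, 0.2782, 0.0061]
eef_rot: [-1.311, 1.031, -1.033]
force: [-3.1, -1.0, 8.7]
finger_gap: -0.003
```

```bash
python3 - <<'E'
from h import *
s=r.get_image("side"); crop(s,270,210,350,280,8,"pics/s10.png"); st=r.read_state(); print(st["force"],st["eef_pos"])
s0=np.load("s0.npy",allow_pickle=True).item();crop(s0,270,210,350,280,8,"pics/s10b.png")
E
```

```text
[-2.88621665 -0.76162906  7.36123945] [0.59143407 0.27818448 0.00609842]
```

View pics/s10.png

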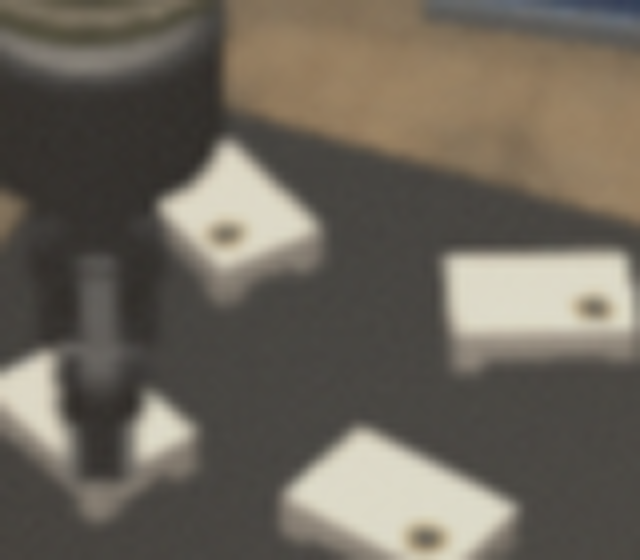

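```bash
python3 plan.py 587.3 109.8 20
```

```text
p [591.4 278.2   6.1] toolx -76.37 tool y [ 1.2e-03  3.0e-04 -1.0e+00] F [-2.9 -0.8  7.4] gap -0.001 t 8.6
total lin units [ 4.067 -0.349 -1.092] len mm 169.0
```

Request:
{"name": "drive_tool", "arguments": {"rows": [{"linear": [0.2,-0.38,0],"twist": [0,0,0],"fingers": 0},{"linear": [0.97,0,-0.28],"twist": [0,0,0],"fingers": 0},{"linear": [0.97,0,-0.27],"twist": [0,0,0],"fingers": 0},{"linear": [0.97,0,-0.27],"twist": [0,0,0],"fingers": 0},{"linear": [0.96,0.1,-0.27],"twist": [0,0,0],"fingers": 0}]}}

```text
time: 9.1
eef_pos: [0.5875, 0.1076, 0.0174]
eef_rot: [-1.311, 1.031, -1.034]
force: [1.0, 0.6, -0.0]
finger_gap: -0.001
```

Request:
{"name": "drive_tool", "arguments": {"rows": [{"linear": [0,0.15,0],"twist": [0,0,0],"fingers": 0},{"linear": [0,0.05,0],"twist": [0,0,0],"fingers": 0},{"linear": [0,0.03,0],"twist": [0,0,0],"fingers": 0},{"linear": [0,0,0],"twist": [0,0,0],"fingers": 0}]}}

```text
time: 9.5
eef_pos: [0.5871, 0.1105, 0.0069]
eef_rot: [-1.313, 1.031, -1.031]
force: [-0.2, 1.2, 0.4]
finger_gap: -0.003
```

Request:
{"name": "drive_tool", "arguments": {"rows": [{"linear": [0,0.025,0],"twist": [0,0,0],"fingers": 0},{"linear": [0,0.025,0],"twist": [0,0,0],"fingers": 0},{"linear": [0,0,0],"twist": [0,0,0],"fingers": 0}]}}

```text
time: 9.8
eef_pos: [0.5875, 0.1102, 0.006]
eef_rot: [-1.312, 1.031, -1.032]
force: [-4.0, -0.0, 9.1]
finger_gap: -0.003
```

```bash
python3 plan.py 483 -92 80 -93.1
```

```text
p [587.5 110.2   6. ] toolx -76.32 tool y [ 1.2e-03  1.0e-04 -1.0e+00] F [-4.  -0.   9.1] gap -0.003 t 9.8
total lin units [ 4.294 -1.853 -3.732] len mm 239.3
turn about world z deg -16.78 -> twist y units total 2.929 j6 1.3215452510579235
```

Request:
{"name": "drive_tool", "arguments": {"rows": [{"linear": [0,-0.5,0],"twist": [0,0,0],"fingers": 0.5},{"linear": [0,-0.9,0],"twist": [0,1,0],"fingers": 0.5},{"linear": [0.3,-0.5,-0.2],"twist": [0,1,0],"fingers": 0.5},{"linear": [0.7,0,-0.4],"twist": [0,0.93,0],"fingers": 0.5}]}}

```text
time: 10.2
eef_pos: [0.5678, 0.0691, 0.0839]
eef_rot: [-1.177, 1.245, -1.254]
force: [-0.1, -1.3, -0.4]
finger_gap: 0.499
```

```bash
python3 plan.py 483 -92 70 -93.1
```

```text
p [567.8  69.1  83.9] toolx -93.21 tool y [ 6.6e-03 -3.0e-04 -1.0e+00] F [-0.1 -1.3 -0.4] gap 0.499 t 10.2
total lin units [ 4.14   0.336 -1.893] len mm 182.6
turn about world z deg 0.11 -> twist y units total -0.02 j6 1.5428898370979058
```

Request:
{"name": "drive_tool", "arguments": {"rows": [{"linear": [0.83,0,-0.38],"twist": [0,0,0],"fingers": 0.5},{"linear": [0.83,0,-0.38],"twist": [0,0,0],"fingers": 0.5},{"linear": [0.83,0.1,-0.38],"twist": [0,0,0],"fingers": 0.5},{"linear": [0.83,0.1,-0.38],"twist": [0,0,0],"fingers": 0.5},{"linear": [0.83,0.1,-0.38],"twist": [0,0,0],"fingers": 0.5}]}}

```text
time: 10.7
eef_pos: [0.4803, -0.0943, 0.0689]
eef_rot: [-1.183, 1.248, -1.249]
force: [1.1, -0.0, 0.1]
finger_gap: 0.503
```

```bash
python3 - <<'E'
from h import *
import plan; plan.plan(483,-92,4,-93.1)
s=r.get_image("side"); crop(s,290,100,400,230,5,"pics/s11.png"); t=r.get_image("top"); crop(t,330,150,470,260,5,"pics/t11.png")
E
```

```text
p [480.3 -94.3  68.9] toolx -93.11 tool y [ 6.e-04 -3.e-04 -1.e+00] F [ 1.1 -0.   0.1] gap 0.503 t 10.7
total lin units [-0.063  1.623  0.064] len mm 65.0
turn about world z deg 0.01 -> twist y units total -0.001 j6 1.1911570734587777
```

View pics/s11.png

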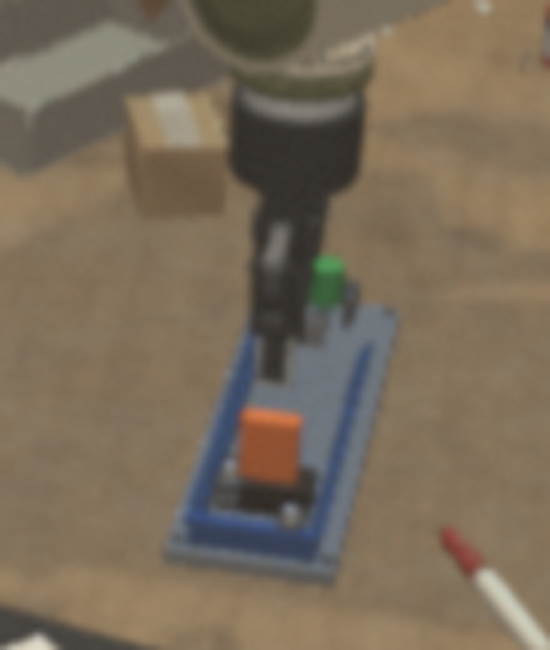

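View pics/t11.png

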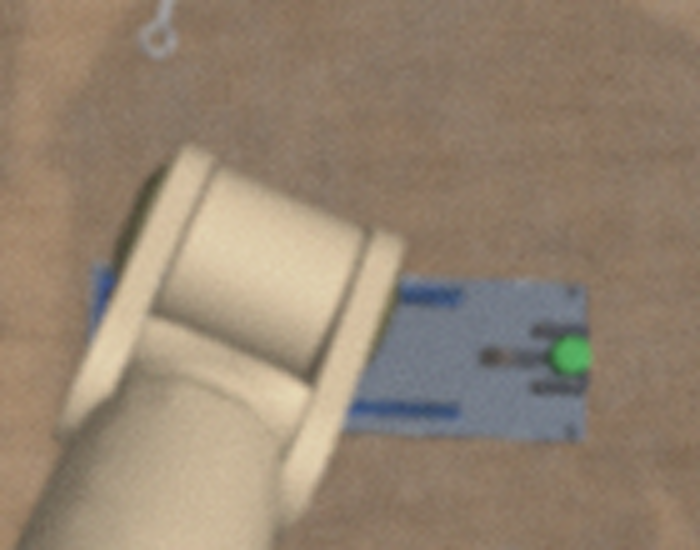

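Request:
{"name": "drive_tool", "arguments": {"rows": [{"linear": [-0.06,0.5,0.06],"twist": [0,0,0],"fingers": 0.5},{"linear": [0,0.5,0],"twist": [0,0,0],"fingers": 0.5},{"linear": [0,0.2,0],"twist": [0,0,0],"fingers": 0.5},{"linear": [0,0.2,0],"twist": [0,0,0],"fingers": 0.5},{"linear": [0,0.15,0],"twist": [0,0,0],"fingers": 0.5}]}}

```text
time: 11.3
eef_pos: [0.4838, -0.0911, 0.0067]
eef_rot: [-1.183, 1.249, -1.25]
force: [-0.6, -0.4, 0.3]
finger_gap: 0.501
```

```bash
python3 - <<'E'
from h import *
import plan; plan.plan(483,-92,4,-93.1)
s=r.get_image("side"); crop(s,310,130,390,220,7,"pics/s12.png")
E
```

```text
p [483.8 -91.1   6.7] toolx -93.13 tool y [ 5.e-04 -2.e-04 -1.e+00] F [-0.6 -0.4  0.3] gap 0.501 t 11.3
total lin units [ 0.025  0.068 -0.018] len mm 3.0
turn about world z deg 0.03 -> twist y units total -0.005 j6 1.2008306286288872
```

View pics/s12.png

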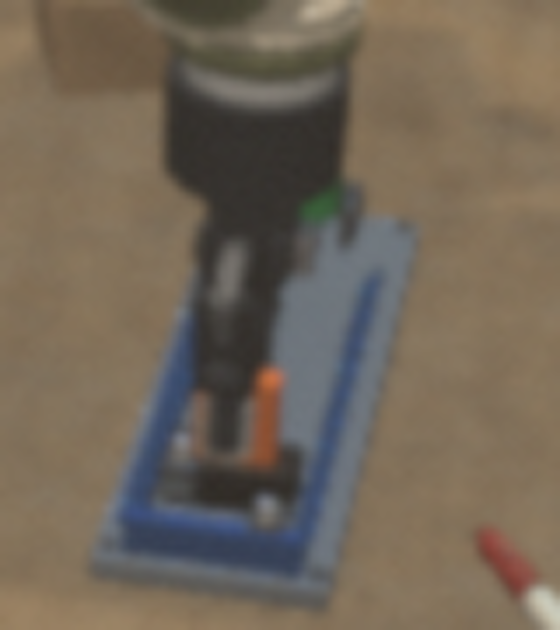

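Request:
{"name": "drive_tool", "arguments": {"rows": [{"linear": [0,0,0],"twist": [0,0,0],"fingers": 0},{"linear": [0,0,0],"twist": [0,0,0],"fingers": 0},{"linear": [0,0,0],"twist": [0,0,0],"fingers": 0},{"linear": [0,0,0],"twist": [0,0,0],"fingers": 0}]}}

```text
time: 11.75
eef_pos: [0.4838, -0.0907, 0.0075]
eef_rot: [-1.181, 1.25, -1.25]
force: [0.2, 5.2, 3.3]
finger_gap: 0.155
```

Request:
{"name": "drive_tool", "arguments": {"rows": [{"linear": [0.15,0,0],"twist": [0,0,0],"fingers": 0},{"linear": [0.25,0,0],"twist": [0,0,0],"fingers": 0},{"linear": [0.25,0,0],"twist": [0,0,0],"fingers": 0},{"linear": [0.25,0,0],"twist": [0,0,0],"fingers": 0},{"linear": [0.25,0,0],"twist": [0,0,0],"fingers": 0}]}}

```text
time: 12.25
eef_pos: [0.4811, -0.1361, 0.0074]
eef_rot: [-1.18, 1.251, -1.249]
force: [2.0, 10.8, 5.5]
finger_gap: 0.155
```

Request:
{"name": "drive_tool", "arguments": {"rows": [{"linear": [0.25,0,0],"twist": [0,0,0],"fingers": 0},{"linear": [0.25,0,0],"twist": [0,0,0],"fingers": 0},{"linear": [0.25,0,0],"twist": [0,0,0],"fingers": 0},{"linear": [0.25,0,0],"twist": [0,0,0],"fingers": 0},{"linear": [0.25,0,0],"twist": [0,0,0],"fingers": 0}]}}

```text
time: 12.75
eef_pos: [0.4782, -0.1858, 0.0074]
eef_rot: [-1.18, 1.251, -1.248]
force: [1.4, 11.8, 6.6]
finger_gap: 0.154
```

Request:
{"name": "drive_tool", "arguments": {"rows": [{"linear": [0.25,0,0],"twist": [0,0,0],"fingers": 0},{"linear": [0.25,0,0],"twist": [0,0,0],"fingers": 0},{"linear": [0.2,0,0],"twist": [0,0,0],"fingers": 0},{"linear": [0.15,0,0],"twist": [0,0,0],"fingers": 0},{"linear": [0.15,0,0],"twist": [0,0,0],"fingers": 0}]}}

```text
time: 13.25
eef_pos: [0.4759, -0.2231, 0.0073]
eef_rot: [-1.177, 1.255, -1.245]
force: [5.3, 35.6, 14.8]
finger_gap: 0.152
```

```bash
python3 - <<'E'
from h import *
import plan; plan.plan(483,-92,4,-93.1)
s=r.get_image("side"); crop(s,310,120,390,220,6,"pics/s13.png")
E
```

```text
p [ 475.9 -223.1    7.3] toolx -93.24 tool y [-7.0e-04  7.7e-03 -1.0e+00] F [ 5.3 35.6 14.8] gap 0.152 t 13.25
total lin units [-3.282  0.108 -0.007] len mm 131.4
turn about world z deg 0.14 -> twist y units total -0.024 j6 0.9580834882597333
```

View pics/s13.png

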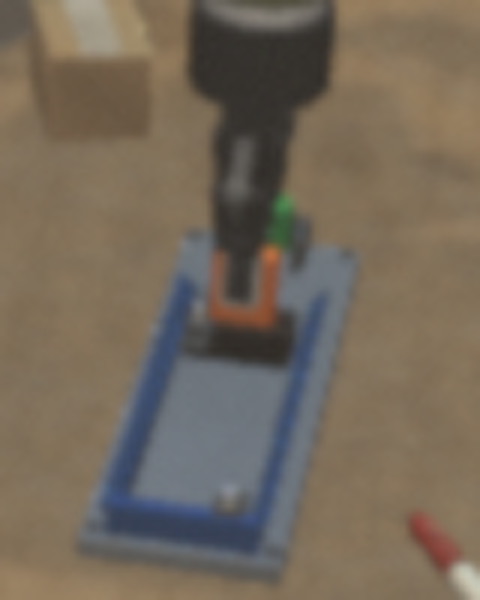

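Request:
{"name": "drive_tool", "arguments": {"rows": [{"linear": [0,0,0],"twist": [0,0,0],"fingers": 0}]}}

```text
time: 13.4
eef_pos: [0.4759, -0.2242, 0.0074]
eef_rot: [-1.179, 1.253, -1.246]
force: [0.3, 16.9, 9.6]
finger_gap: 0.154
```

Request:
{"name": "drive_tool", "arguments": {"rows": [{"linear": [0.1,0,0],"twist": [0,0,0],"fingers": 0},{"linear": [0.1,0,0],"twist": [0,0,0],"fingers": 0},{"linear": [0.1,0,0],"twist": [0,0,0],"fingers": 0}]}}

```text
time: 13.7
eef_pos: [0.4752, -0.237, 0.0075]
eef_rot: [-1.181, 1.251, -1.247]
force: [-1.7, 10.3, 6.6]
finger_gap: 0.157
```

Request:
{"name": "drive_tool", "arguments": {"rows": [{"linear": [0.1,0,0],"twist": [0,0,0],"fingers": 0},{"linear": [0.1,0,0],"twist": [0,0,0],"fingers": 0},{"linear": [0.1,0,0],"twist": [0,0,0],"fingers": 0},{"linear": [0,0,0],"twist": [0,0,0],"fingers": 0}]}}

```text
time: 14.1
eef_pos: [0.4745, -0.2499, 0.0074]
eef_rot: [-1.181, 1.251, -1.248]
force: [-1.1, 8.8, 7.9]
finger_gap: 0.155
```

Request:
{"name": "drive_tool", "arguments": {"rows": [{"linear": [-0.1,0,0],"twist": [0,0,0],"fingers": 0},{"linear": [-0.1,0,0],"twist": [0,0,0],"fingers": 0},{"linear": [0,0,0],"twist": [0,0,0],"fingers": 0}]}}

```text
time: 14.4
eef_pos: [0.475, -0.2413, 0.0074]
eef_rot: [-1.181, 1.251, -1.248]
force: [-1.7, 9.3, 7.8]
finger_gap: 0.151
```

Request:
{"name": "drive_tool", "arguments": {"rows": [{"linear": [-0.05,0,0],"twist": [0,0,0],"fingers": 0},{"linear": [0,0,0],"twist": [0,0,0],"fingers": 0}]}}

```text
time: 14.6
eef_pos: [0.4751, -0.2395, 0.0075]
eef_rot: [-1.181, 1.251, -1.248]
force: [-0.8, 9.7, 7.4]
finger_gap: 0.157
```

Request:
{"name": "drive_tool", "arguments": {"rows": [{"linear": [-0.05,0,0],"twist": [0,0,0],"fingers": 0},{"linear": [0,0,0],"twist": [0,0,0],"fingers": 0}]}}

```text
time: 14.8
eef_pos: [0.4752, -0.2388, 0.0074]
eef_rot: [-1.183, 1.25, -1.25]
force: [-2.0, 3.6, 6.8]
finger_gap: 0.158
```

Request:
{"name": "drive_tool", "arguments": {"rows": [{"linear": [0,0,0],"twist": [0,0,0],"fingers": 0.5},{"linear": [0,0,0],"twist": [0,0,0],"fingers": 0.5},{"linear": [0,-0.8,0],"twist": [0,0,0],"fingers": 0.6},{"linear": [0,-1,0],"twist": [0,0,0],"fingers": 0.6},{"linear": [-0.5,-0.5,0],"twist": [0,0,0],"fingers": 0.6}]}}

```text
time: 15.3
eef_pos: [0.4773, -0.2213, 0.1018]
eef_rot: [-1.181, 1.247, -1.256]
force: [-0.4, 0.2, 0.0]
finger_gap: 0.6
```

```bash
python3 - <<'E'
from h import *
import plan; plan.plan(580.2,140.35,40,-136.3)
s=r.get_image("side"); np.save("s14.npy",s,allow_pickle=True); crop(s,310,120,390,220,6,"pics/s14.png")
E
```

```text
p [ 477.3 -221.3  101.8] toolx -93.28 tool y [ 0.0037 -0.0034 -1.    ] F [-0.4  0.2  0. ] gap 0.6 t 15.3
total lin units [-9.178  1.523  2.044] len mm 381.0
turn about world z deg -43.02 -> twist y units total 7.508 j6 0.9715568333603503
```

View pics/s14.png

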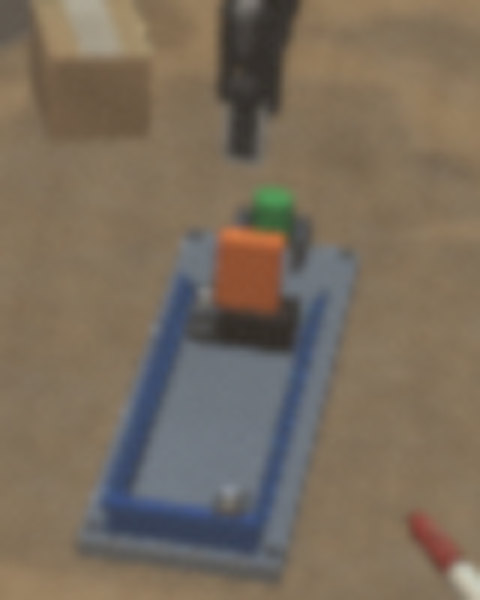

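```bash
cat > rows.py <<'E'
import sys
from h import *
from scipy.spatial.transform import Rotation as Ro
def rows(x,y,z,ang,n):
    s=r.read_state(); M=Ro.from_rotvec(s["eef_rot"]).as_matrix(); p=np.array(s["eef_pos"])*1000
    cur=np.degrees(np.arctan2(M[1,0],M[0,0])); a=((ang-cur+90)%180)-90
    d=(np.array([x,y,z])-p)/n/40
    print("from",np.round(p,1),round(cur,2),"turn",round(a,2),"mm/row",round(np.linalg.norm(d)*40,1),"F",np.round(s["force"],1),"gap",round(s["finger_gap"],3),"t",round(s["time"],2))
    for k in range(n):
        h=np.radians(cur+a*k/n); X=np.array([np.cos(h),np.sin(h),0]);Y=np.array([0,0,-1]);Z=np.cross(X,Y)
        print(k,np.round([d@X,d@Y,d@Z],2),"twist y",round(-np.radians(a)/n/.1,2))
if __name__=="__main__": a=sys.argv; rows(*map(float,a[1:5]),float(a[5]) ,int(a[6]))
E
python3 rows.py 580.2 140.35 40 -136.3 9
```

```text
Traceback (most recent call last):
  File "rows.py", line 12, in <module>
    if __name__=="__main__": a=sys.argv; rows(*map(float,a[1:5]),float(a[5]) ,int(a[6]))
                                                                                  ~^^^
IndexError: list index out of range
```

```bash
sed -i 's/rows(\*map(float,a\[1:5\]),float(a\[5\]) ,int(a\[6\]))/rows(*map(float,a[1:5]),int(a[5]))/' rows.py
python3 rows.py 580.2 140.35 40 -136.3 9
```

```text
from [ 478.1 -218.2  103.8] -93.16 turn -43.14 mm/row 42.0 F [1.3 0.6 3.6] gap 0.599 t 15.35
0 [-1.01  0.18  0.23] twist y 0.84
1 [-1.03  0.18  0.14] twist y 0.84
2 [-1.03  0.18  0.06] twist y 0.84
3 [-1.04  0.18 -0.03] twist y 0.84
4 [-1.03  0.18 -0.12] twist y 0.84
5 [-1.02  0.18 -0.2 ] twist y 0.84
6 [-1.    0.18 -0.29] twist y 0.84
7 [-0.97  0.18 -0.37] twist y 0.84
8 [-0.93  0.18 -0.45] twist y 0.84
```

Request:
{"name": "drive_tool", "arguments": {"rows": [{"linear": [-0.91,0,0.21],"twist": [0,0.75,0],"fingers": 0.7},{"linear": [-0.92,0,0.13],"twist": [0,0.75,0],"fingers": 0.7},{"linear": [-0.93,0,0.06],"twist": [0,0.75,0],"fingers": 0.7},{"linear": [-0.93,0,-0.01],"twist": [0,0.75,0],"fingers": 0.7},{"linear": [-0.93,0,-0.08],"twist": [0,0.75,0],"fingers": 0.7}]}}

```text
time: 15.85
eef_pos: [0.5267, -0.0383, 0.0985]
eef_rot: [-0.972, 1.521, -1.521]
force: [0.3, -0.1, -0.3]
finger_gap: 0.7
```

Request:
{"name": "drive_tool", "arguments": {"rows": [{"linear": [-0.92,0.3,-0.15],"twist": [0,0.75,0],"fingers": 0.7},{"linear": [-0.91,0.3,-0.22],"twist": [0,0.75,0],"fingers": 0.7},{"linear": [-0.9,0.3,-0.29],"twist": [0,0.75,0],"fingers": 0.7},{"linear": [-0.87,0.3,-0.35],"twist": [0,0.75,0],"fingers": 0.7},{"linear": [-0.84,0.3,-0.41],"twist": [0,0.75,0],"fingers": 0.7}]}}

```text
time: 16.35
eef_pos: [0.5769, 0.1424, 0.0378]
eef_rot: [-0.712, 1.775, -1.775]
force: [0.2, -0.3, 0.9]
finger_gap: 0.703
```

```bash
python3 plan.py 580.2 140.35 0 -136.3
```

```text
p [576.9 142.4  37.8] toolx -136.31 tool y [-0.e+00 -1.e-04 -1.e+00] F [ 0.2 -0.3  0.9] gap 0.703 t 16.35
total lin units [-0.026  0.946  0.094] len mm 38.0
turn about world z deg 0.01 -> twist y units total -0.002 j6 2.42418615578331
```

Request:
{"name": "drive_tool", "arguments": {"rows": [{"linear": [-0.02,0.5,0.09],"twist": [0,0,0],"fingers": 0.7},{"linear": [0,0.4,0],"twist": [0,0,0],"fingers": 0.7},{"linear": [0,0.2,0],"twist": [0,0,0],"fingers": 0.7},{"linear": [0,0,0],"twist": [0,0,0],"fingers": 0.7}]}}

```text
time: 16.75
eef_pos: [0.579, 0.1387, -0.0064]
eef_rot: [-0.716, 1.774, -1.773]
force: [0.5, 0.1, 0.1]
finger_gap: 0.699
```

```bash
python3 - <<'E'
from h import *
import plan; plan.plan(580.2,140.35,-8,-136.3)
s=r.get_image("side"); crop(s,260,180,360,270,7,"pics/s15.png")
E
```

```text
p [579.  138.7  -6.4] toolx -136.15 tool y [-2.1e-03 -1.0e-04 -1.0e+00] F [0.5 0.1 0.1] gap 0.699 t 16.75
total lin units [-0.05   0.041 -0.009] len mm 2.6
turn about world z deg -0.15 -> twist y units total 0.026 j6 2.41479840335007
```

View pics/s15.png

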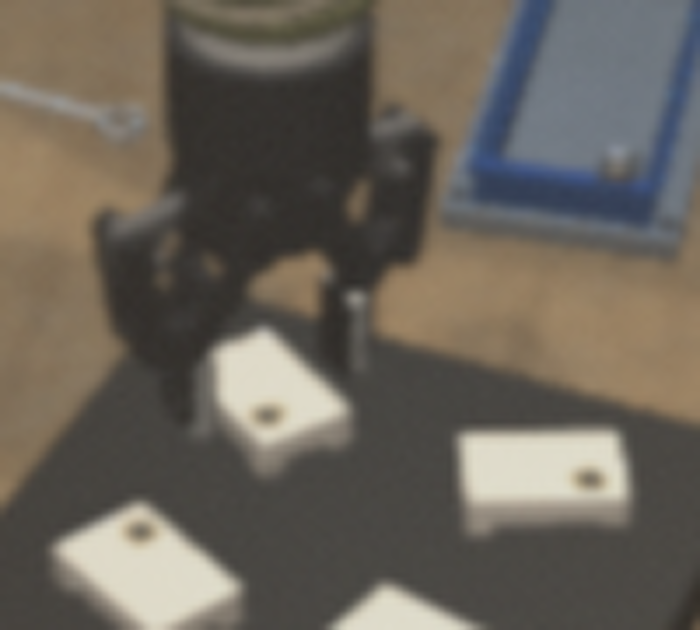

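Request:
{"name": "drive_tool", "arguments": {"rows": [{"linear": [-0.05,0.03,0],"twist": [0,0.03,0],"fingers": 0.6},{"linear": [0,0,0],"twist": [0,0,0],"fingers": 0.3},{"linear": [0,0,0],"twist": [0,0,0],"fingers": 0.3},{"linear": [0,0,0],"twist": [0,0,0],"fingers": 0.3}]}}

```text
time: 17.2
eef_pos: [0.5819, 0.1404, -0.0053]
eef_rot: [-0.709, 1.774, -1.775]
force: [0.5, 0.2, 6.1]
finger_gap: 0.447
```

```bash
python3 - <<'E'
from h import *
import plan; plan.plan(580.2,140.35,-8,-136.3)
E
```

```text
p [581.9 140.4  -5.3] toolx -136.31 tool y [ 2.2e-03  1.0e-04 -1.0e+00] F [0.5 0.2 6.1] gap 0.447 t 17.2
total lin units [ 0.031  0.067 -0.028] len mm 3.2
turn about world z deg 0.01 -> twist y units total -0.001 j6 2.42019646295599
```

Request:
{"name": "drive_tool", "arguments": {"rows": [{"linear": [0,-0.3,0],"twist": [0,0,0],"fingers": 0.3},{"linear": [0,-0.7,0],"twist": [0,0,0],"fingers": 0.3},{"linear": [0,-0.5,0],"twist": [0,0,0],"fingers": 0.3},{"linear": [0,0,0],"twist": [0,0,0],"fingers": 0.3}]}}

```text
time: 17.6
eef_pos: [0.5826, 0.1405, 0.0568]
eef_rot: [-0.706, 1.772, -1.775]
force: [0.4, -0.6, -1.1]
finger_gap: 0.451
```

```bash
python3 - <<'E'
from h import *
import rows; rows.rows(484,-104,55,-93.1,7)
s=r.get_image("side"); crop(s,260,160,360,250,7,"pics/s16.png")
E
```

```text
from [582.6 140.5  56.8] -136.3 turn 43.2 mm/row 37.7 F [ 0.4 -0.6 -1.1] gap 0.451 t 17.6
0 [0.86 0.01 0.39] twist y -1.08
1 [0.89 0.01 0.29] twist y -1.08
2 [0.92 0.01 0.2 ] twist y -1.08
3 [0.94 0.01 0.1 ] twist y -1.08
4 [ 0.94  0.01 -0.01] twist y -1.08
5 [ 0.94  0.01 -0.11] twist y -1.08
6 [ 0.92  0.01 -0.21] twist y -1.08
```

View pics/s16.png

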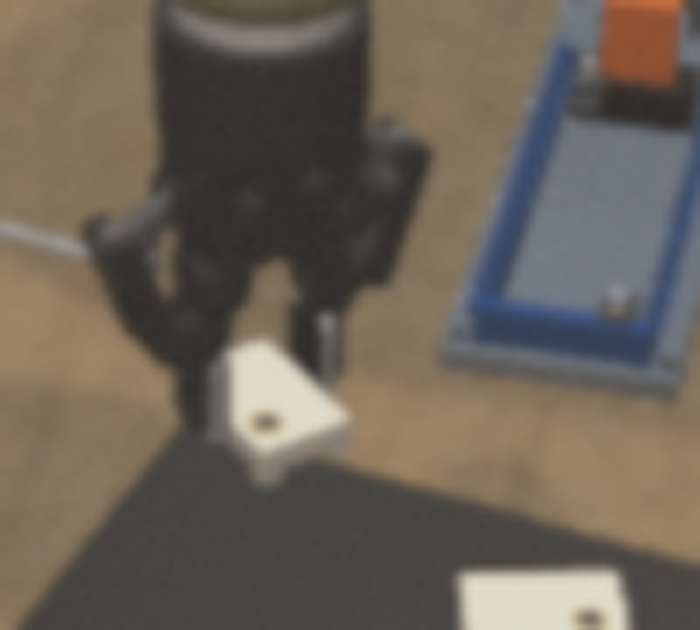

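```bash
python3 rows.py 483.2 -102.5 56 -93.1 8
```

```text
from [581.6 140.4  54.8] -136.3 turn 43.2 mm/row 32.8 F [-0.5  0.6 -0.4] gap 0.445 t 17.65
0 [ 0.75 -0.    0.34] twist y -0.94
1 [ 0.77 -0.    0.26] twist y -0.94
2 [ 0.8  -0.    0.19] twist y -0.94
3 [ 0.81 -0.    0.11] twist y -0.94
4 [ 0.82 -0.    0.04] twist y -0.94
5 [ 0.82 -0.   -0.04] twist y -0.94
6 [ 0.81 -0.   -0.12] twist y -0.94
7 [ 0.8  -0.   -0.19] twist y -0.94
```

Request:
{"name": "drive_tool", "arguments": {"rows": [{"linear": [0.75,0,0.34],"twist": [0,-0.94,0],"fingers": 0.3},{"linear": [0.77,0,0.26],"twist": [0,-0.94,0],"fingers": 0.3},{"linear": [0.8,0,0.19],"twist": [0,-0.94,0],"fingers": 0.3},{"linear": [0.81,0,0.11],"twist": [0,-0.94,0],"fingers": 0.3},{"linear": [0.82,0,0.04],"twist": [0,-0.94,0],"fingers": 0.3}]}}

```text
time: 18.15
eef_pos: [0.5178, -0.0123, 0.0524]
eef_rot: [-1.034, 1.453, -1.45]
force: [0.1, -0.1, 0.2]
finger_gap: 0.444
```

Request:
{"name": "drive_tool", "arguments": {"rows": [{"linear": [0.82,0,-0.04],"twist": [0,-0.94,0],"fingers": 0.3},{"linear": [0.81,0,-0.12],"twist": [0,-0.94,0],"fingers": 0.3},{"linear": [0.8,0,-0.19],"twist": [0,-0.94,0],"fingers": 0.3},{"linear": [0,0,0],"twist": [0,0,0],"fingers": 0.3},{"linear": [0,0,0],"twist": [0,0,0],"fingers": 0.3}]}}

```text
time: 18.65
eef_pos: [0.4814, -0.1027, 0.0528]
eef_rot: [-1.181, 1.254, -1.251]
force: [0.2, 0.3, -1.6]
finger_gap: 0.445
```

```bash
python3 - <<'E'
from h import *
import plan; plan.plan(483.2,-102.5,56,-93.1)
s=r.get_image("side"); np.save("s17.npy",s,allow_pickle=True); crop(s,310,110,390,220,6,"pics/s17.png")
E
```

```text
p [ 481.4 -102.7   52.8] toolx -93.35 tool y [-0.0016  0.001  -1.    ] F [ 0.2  0.3 -1.6] gap 0.445 t 18.65
total lin units [-0.007 -0.08   0.044] len mm 3.7
turn about world z deg 0.25 -> twist y units total -0.043 j6 1.1803796554035049
```

View pics/s17.png

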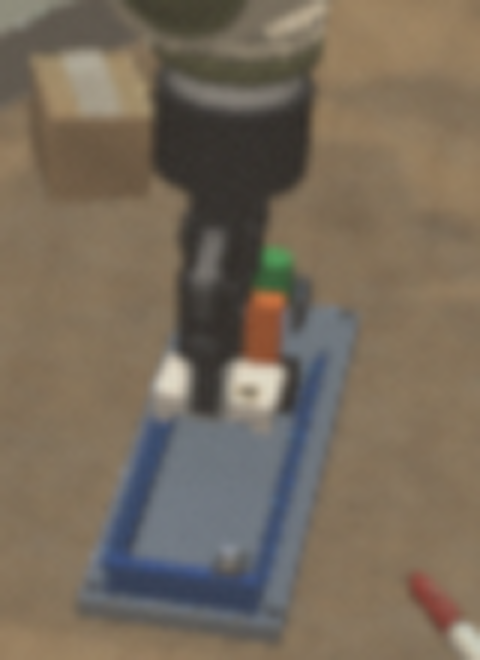

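```bash
cat > padx.py <<'E'
from m import *
def fx(d,box,yf,thr=110):
    im,f=up(d,box,8); g=im.min(2); m=(g>thr)&((im.max(2).astype(int)-g)<45)
    m=m.astype(np.uint8); cs=blobs(m,300); res=[]
    for c in cs:
        q=f(c); print("blob",np.round(q.min(0),1),np.round(q.max(0),1),len(c)); res.append(q)
    return res
def ony(d,uv,y):
    c,v=ray(d,uv); return c+v*((y-c[1])/v[:,1])[:,None]
if __name__=="__main__":
    d=load("s17.npy"); R=fx(d,(325,160,370,190),0)
    Q=np.vstack(R)
    im=cv2.resize(d["color"][160:190,325:370,::-1],None,fx=16,fy=16,interpolation=cv2.INTER_CUBIC); cv2.imwrite("pics/s17z.png",im)
E
python3 padx.py
```

```text
blob [337.4 169.6] [357.1 189.4] 945
blob [333.9 167.4] [341.3 179.4] 243
blob [359.4 160.6] [368.4 170.6] 266
```

View pics/s17z.png

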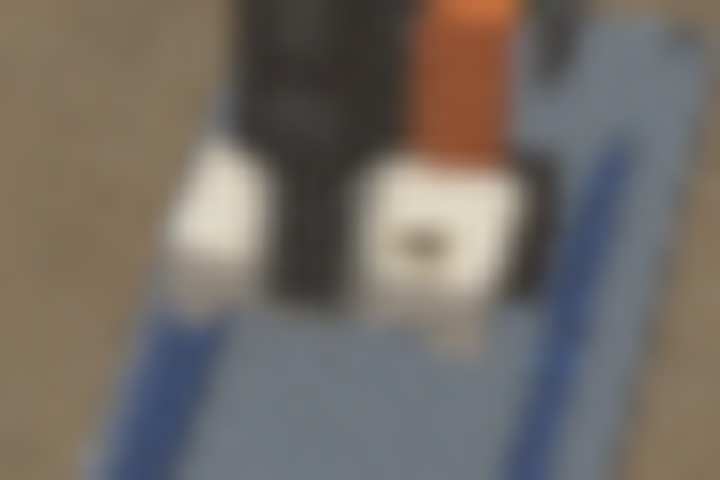

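```bash
python3 - <<'E'
from padx import *
d=load("s17.npy")
print(onz(d,[(335.0,174.6),(355.4,177.8)],.104)*1000)
print(onz(d,[(335.0,174.6),(355.4,177.8)],.100)*1000)
# predicted pad corners if centre tcp x-1.1
c=np.array([.4803,-.1027]); X=np.array([np.cos(np.radians(-93.35)),np.sin(np.radians(-93.35))]);Z=np.array([-X[1],X[0]])
P=[[*(c+a*.02*X+b*.03*Z),.104] for a in(-1,1) for b in(-1,1)]
print(np.round((proj(d,P)-[325,160]+.5)*16))
# channel lips inner S: sample
crop(d,325,170,365,215,14,"pics/s17y.png")
E
```

```text
[[511.99913545 -88.8935215  104.        ]
 [450.70936176 -82.72273112 104.        ]]
[[512.62360121 -95.46402975 100.        ]
 [450.99351106 -89.25897556 100.        ]]
[[489. 297.]
 [168. 254.]
 [520. 189.]
 [206. 147.]]
```

View pics/s17y.png

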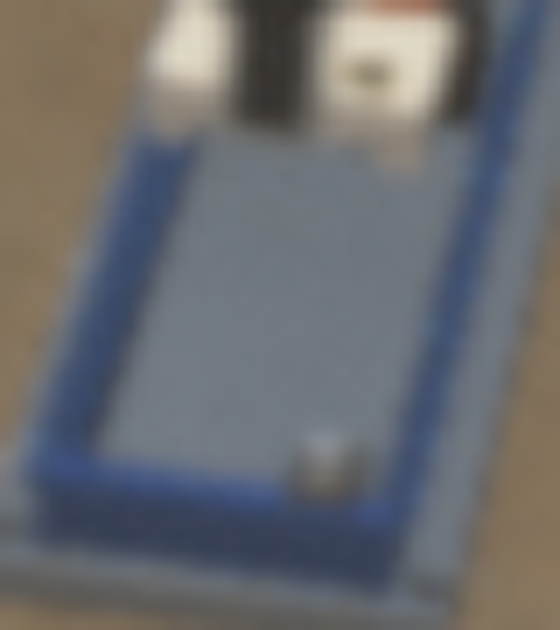

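Request:
{"name": "drive_tool", "arguments": {"rows": [{"linear": [0,0,0.045],"twist": [0,-0.04,0],"fingers": 0.3},{"linear": [0,0.5,0],"twist": [0,0,0],"fingers": 0.3},{"linear": [0,0.5,0],"twist": [0,0,0],"fingers": 0.3},{"linear": [0,0.2,0],"twist": [0,0,0],"fingers": 0.3},{"linear": [0,0,0],"twist": [0,0,0],"fingers": 0.3}]}}

```text
time: 19.2
eef_pos: [0.4835, -0.1019, 0.0048]
eef_rot: [-1.185, 1.249, -1.245]
force: [-0.9, -1.0, -0.2]
finger_gap: 0.447
```

```bash
python3 - <<'E'
from h import *
import plan; plan.plan(483.2,-102.5,-20,-93.1)
s=r.get_image("side"); np.save("s18.npy",s,allow_pickle=True); crop(s,325,160,370,205,14,"pics/s18.png")
E
```

```text
p [ 483.5 -101.9    4.8] toolx -92.94 tool y [-1.9e-03  9.0e-04 -1.0e+00] F [-0.9 -1.  -0.2] gap 0.447 t 19.2
total lin units [ 0.015  0.619 -0.007] len mm 24.8
turn about world z deg -0.16 -> twist y units total 0.027 j6 1.176806451385264
```

View pics/s18.png

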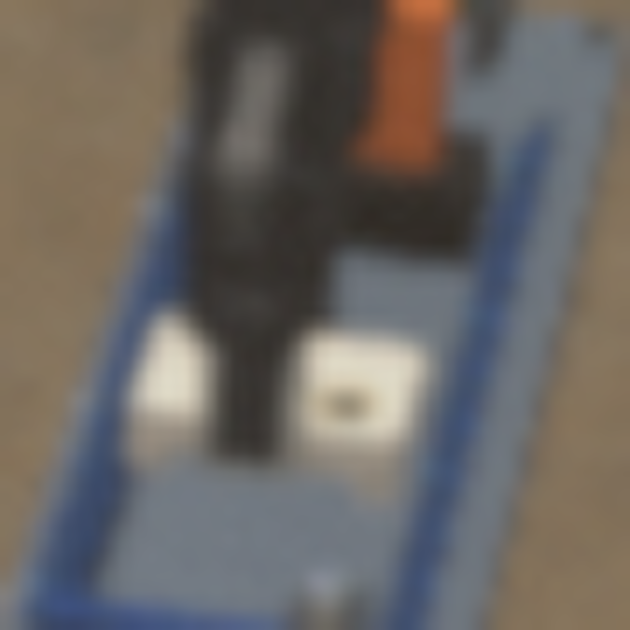

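Request:
{"name": "drive_tool", "arguments": {"rows": [{"linear": [0.01,0.15,0],"twist": [0,0.02,0],"fingers": 0.3},{"linear": [0,0.1,0],"twist": [0,0,0],"fingers": 0.3},{"linear": [0,0.08,0],"twist": [0,0,0],"fingers": 0.3},{"linear": [0,0.08,0],"twist": [0,0,0],"fingers": 0.3}]}}

```text
time: 19.65
eef_pos: [0.4839, -0.1031, -0.0109]
eef_rot: [-1.183, 1.249, -1.249]
force: [0.8, -0.3, -0.7]
finger_gap: 0.447
```

Request:
{"name": "drive_tool", "arguments": {"rows": [{"linear": [0,0.08,0],"twist": [0,0,0],"fingers": 0.3},{"linear": [0,0.07,0],"twist": [0,0,0],"fingers": 0.3},{"linear": [0,0,0],"twist": [0,0,0],"fingers": 0.3}]}}

```text
time: 19.95
eef_pos: [0.4837, -0.103, -0.0172]
eef_rot: [-1.183, 1.25, -1.249]
force: [0.5, 0.7, -0.1]
finger_gap: 0.445
```

Request:
{"name": "drive_tool", "arguments": {"rows": [{"linear": [0,0.06,0],"twist": [0,0,0],"fingers": 0.3},{"linear": [0,0.05,0],"twist": [0,0,0],"fingers": 0.3},{"linear": [0,0,0],"twist": [0,0,0],"fingers": 0.3}]}}

```text
time: 20.25
eef_pos: [0.4837, -0.103, -0.0214]
eef_rot: [-1.183, 1.249, -1.249]
force: [0.4, 0.4, -1.5]
finger_gap: 0.449
```

Request:
{"name": "drive_tool", "arguments": {"rows": [{"linear": [0,0.03,0],"twist": [0,0,0],"fingers": 0.3},{"linear": [0,0,0],"twist": [0,0,0],"fingers": 0.3}]}}

```text
time: 20.45
eef_pos: [0.4839, -0.1031, -0.0225]
eef_rot: [-1.183, 1.249, -1.249]
force: [-0.5, -1.2, -1.3]
finger_gap: 0.445
```

Request:
{"name": "drive_tool", "arguments": {"rows": [{"linear": [0,0.02,0],"twist": [0,0,0],"fingers": 0.3},{"linear": [0,0,0],"twist": [0,0,0],"fingers": 0.3}]}}

```text
time: 20.65
eef_pos: [0.4838, -0.1031, -0.0233]
eef_rot: [-1.183, 1.249, -1.249]
force: [0.2, 0.6, -0.5]
finger_gap: 0.444
```

Request:
{"name": "drive_tool", "arguments": {"rows": [{"linear": [0,0.03,0],"twist": [0,0,0],"fingers": 0.3},{"linear": [0,0,0],"twist": [0,0,0],"fingers": 0.3}]}}

```text
time: 20.85
eef_pos: [0.4841, -0.1032, -0.0234]
eef_rot: [-1.183, 1.248, -1.249]
force: [-3.5, 1.7, 12.6]
finger_gap: 0.442
```

Request:
{"name": "drive_tool", "arguments": {"rows": [{"linear": [0,0,0],"twist": [0,0,0],"fingers": 0.58},{"linear": [0,0,0],"twist": [0,0,0],"fingers": 0.58},{"linear": [0,-0.3,0],"twist": [0,0,0],"fingers": 0.58},{"linear": [0,-0.9,0],"twist": [0,0,0],"fingers": 0.6},{"linear": [0,-0.9,0],"twist": [0,0,0],"fingers": 0.7}]}}

```text
time: 21.35
eef_pos: [0.4835, -0.1029, 0.061]
eef_rot: [-1.183, 1.25, -1.248]
force: [-0.1, -0.4, 0.3]
finger_gap: 0.698
```

```bash
python3 - <<'E'
from h import *
import rows; rows.rows(602.1,248.3,60,-130.4,10)
s=r.get_image("side"); np.save("s19.npy",s,allow_pickle=True); crop(s,310,130,390,220,6,"pics/s19.png")
E
```

```text
from [ 483.5 -102.9   61. ] -93.11 turn -37.29 mm/row 37.1 F [-0.1 -0.4  0.3] gap 0.698 t 21.35
0 [-0.89  0.    0.25] twist y 0.65
1 [-0.91  0.    0.19] twist y 0.65
2 [-0.92  0.    0.13] twist y 0.65
3 [-0.92  0.    0.07] twist y 0.65
4 [-0.93  0.    0.01] twist y 0.65
5 [-0.93  0.   -0.05] twist y 0.65
6 [-0.92  0.   -0.11] twist y 0.65
7 [-0.91  0.   -0.17] twist y 0.65
8 [-0.9   0.   -0.23] twist y 0.65
9 [-0.88  0.   -0.29] twist y 0.65
```

View pics/s19.png

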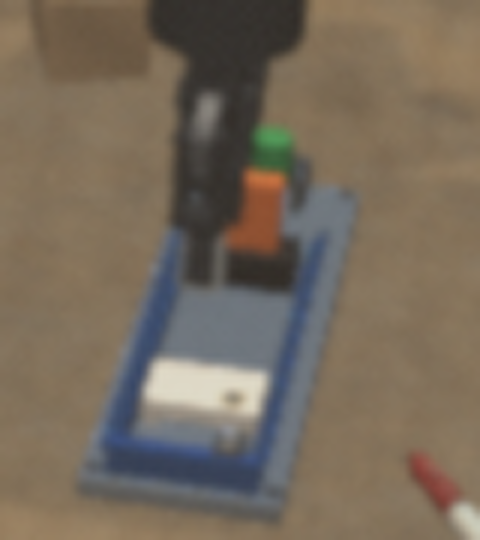

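Request:
{"name": "drive_tool", "arguments": {"rows": [{"linear": [-0.89,0,0.25],"twist": [0,0.65,0],"fingers": 0.7},{"linear": [-0.91,0,0.19],"twist": [0,0.65,0],"fingers": 0.7},{"linear": [-0.92,0,0.13],"twist": [0,0.65,0],"fingers": 0.7},{"linear": [-0.92,0,0.07],"twist": [0,0.65,0],"fingers": 0.7},{"linear": [-0.93,0,0.01],"twist": [0,0.65,0],"fingers": 0.7}]}}

```text
time: 21.9
eef_pos: [0.5436, 0.0741, 0.0603]
eef_rot: [-1.003, 1.484, -1.485]
force: [1.0, -0.6, 0.1]
finger_gap: 0.698
```

Request:
{"name": "drive_tool", "arguments": {"rows": [{"linear": [-0.93,0,-0.05],"twist": [0,0.65,0],"fingers": 0.7},{"linear": [-0.92,0,-0.11],"twist": [0,0.65,0],"fingers": 0.7},{"linear": [-0.91,0,-0.17],"twist": [0,0.65,0],"fingers": 0.7},{"linear": [-0.9,0,-0.23],"twist": [0,0.65,0],"fingers": 0.7},{"linear": [-0.88,0.1,-0.29],"twist": [0,0.65,0],"fingers": 0.7}]}}

```text
time: 22.4
eef_pos: [0.6029, 0.2501, 0.0567]
eef_rot: [-0.786, 1.707, -1.708]
force: [1.3, 0.1, -0.1]
finger_gap: 0.7
```

```bash
python3 plan.py 602.1 248.3 -6 -130.4
```

```text
p [602.9 250.1  56.7] toolx -130.49 tool y [ 1.5e-03  3.0e-04 -1.0e+00] F [ 1.3  0.1 -0.1] gap 0.7 t 22.4
total lin units [0.05  1.568 0.013] len mm 62.8
turn about world z deg 0.09 -> twist y units total -0.016 j6 2.49174003106027
```

Request:
{"name": "drive_tool", "arguments": {"rows": [{"linear": [0.04,0.6,0],"twist": [0,-0.02,0],"fingers": 0.7},{"linear": [0,0.5,0],"twist": [0,0,0],"fingers": 0.7},{"linear": [0,0.3,0],"twist": [0,0,0],"fingers": 0.7},{"linear": [0,0.1,0],"twist": [0,0,0],"fingers": 0.7},{"linear": [0,0,0],"twist": [0,0,0],"fingers": 0.7}]}}

```text
time: 22.9
eef_pos: [0.6014, 0.2471, -0.0041]
eef_rot: [-0.79, 1.705, -1.705]
force: [0.7, -0.4, 0.5]
finger_gap: 0.704
```

```bash
python3 - <<'E'
from h import *
import plan; plan.plan(602.1,248.3,-6,-130.4)
s=r.get_image("side"); crop(s,240,190,340,280,7,"pics/s20.png")
E
```

```text
p [601.4 247.1  -4.1] toolx -130.25 tool y [ 1.e-04  1.e-04 -1.e+00] F [ 0.7 -0.4  0.5] gap 0.704 t 22.9
total lin units [-0.034  0.048 -0.006] len mm 2.4
turn about world z deg -0.15 -> twist y units total 0.026 j6 2.4833319776083385
```

View pics/s20.png

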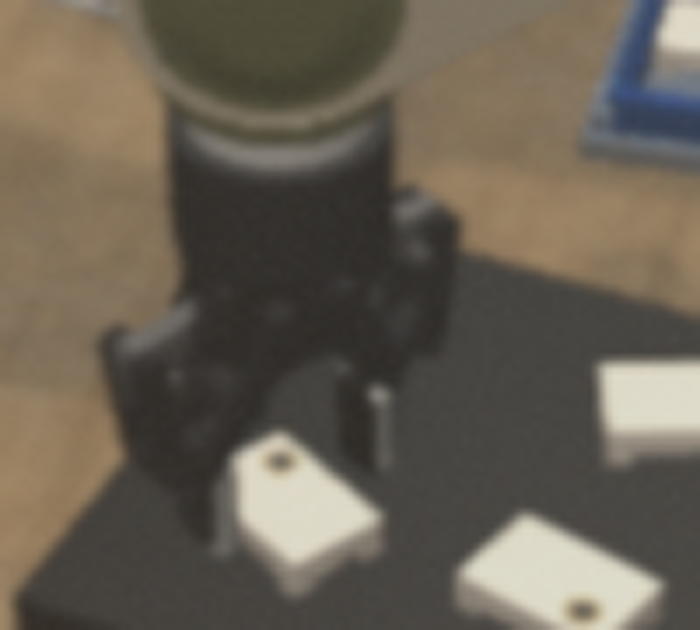

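Request:
{"name": "drive_tool", "arguments": {"rows": [{"linear": [-0.03,0.03,0],"twist": [0,0.02,0],"fingers": 0.6},{"linear": [0,0,0],"twist": [0,0,0],"fingers": 0.3},{"linear": [0,0,0],"twist": [0,0,0],"fingers": 0.3},{"linear": [0,0,0],"twist": [0,0,0],"fingers": 0.3}]}}

```text
time: 23.35
eef_pos: [0.6027, 0.2484, -0.0045]
eef_rot: [-0.787, 1.705, -1.706]
force: [0.8, 0.5, 5.5]
finger_gap: 0.447
```

```bash
python3 plan.py 602.1 248.3 -6 -130.4
```

```text
p [602.7 248.4  -4.5] toolx -130.35 tool y [ 2.e-03  5.e-04 -1.e+00] F [0.8 0.5 5.5] gap 0.447 t 23.35
total lin units [ 0.012  0.038 -0.01 ] len mm 1.7
turn about world z deg -0.05 -> twist y units total 0.009 j6 2.486499558870256
```

Request:
{"name": "drive_tool", "arguments": {"rows": [{"linear": [0,-0.3,0],"twist": [0,0,0],"fingers": 0.3},{"linear": [0,-0.7,0],"twist": [0,0,0],"fingers": 0.3},{"linear": [0,-0.6,0],"twist": [0,0,0],"fingers": 0.3},{"linear": [0,0,0],"twist": [0,0,0],"fingers": 0.3}]}}

```text
time: 23.75
eef_pos: [0.6038, 0.2486, 0.0626]
eef_rot: [-0.783, 1.703, -1.706]
force: [-0.5, 0.3, -0.3]
finger_gap: 0.448
```

```bash
python3 rows.py 478.7 -172.5 63 -93.1 11
```

```text
from [603.8 248.6  62.6] -130.34 turn 37.24 mm/row 39.9 F [-0.5  0.3 -0.3] gap 0.448 t 23.75
0 [ 0.91 -0.    0.4 ] twist y -0.59
1 [ 0.94 -0.    0.35] twist y -0.59
2 [ 0.95 -0.    0.29] twist y -0.59
3 [ 0.97 -0.    0.24] twist y -0.59
4 [ 0.98 -0.    0.18] twist y -0.59
5 [ 0.99 -0.    0.12] twist y -0.59
6 [ 1.   -0.    0.06] twist y -0.59
7 [ 1. -0.  0.] twist y -0.59
8 [ 1.   -0.   -0.06] twist y -0.59
9 [ 0.99 -0.   -0.12] twist y -0.59
10 [ 0.98 -0.   -0.17] twist y -0.59
```

Request:
{"name": "drive_tool", "arguments": {"rows": [{"linear": [0.91,0,0.4],"twist": [0,-0.59,0],"fingers": 0.3},{"linear": [0.94,0,0.35],"twist": [0,-0.59,0],"fingers": 0.3},{"linear": [0.95,0,0.29],"twist": [0,-0.59,0],"fingers": 0.3},{"linear": [0.97,0,0.24],"twist": [0,-0.59,0],"fingers": 0.3},{"linear": [0.98,0,0.18],"twist": [0,-0.59,0],"fingers": 0.3}]}}

```text
time: 24.25
eef_pos: [0.5442, 0.0557, 0.0579]
eef_rot: [-0.99, 1.503, -1.502]
force: [0.4, 0.1, -1.2]
finger_gap: 0.45
```

Request:
{"name": "drive_tool", "arguments": {"rows": [{"linear": [0.98,0,0.12],"twist": [0,-0.59,0],"fingers": 0.3},{"linear": [0.98,0,0.06],"twist": [0,-0.59,0],"fingers": 0.3},{"linear": [0.98,0,0],"twist": [0,-0.59,0],"fingers": 0.3},{"linear": [0.98,0,-0.06],"twist": [0,-0.59,0],"fingers": 0.3},{"linear": [0.98,0,-0.12],"twist": [0,-0.59,0],"fingers": 0.3}]}}

```text
time: 24.75
eef_pos: [0.4878, -0.1327, 0.058]
eef_rot: [-1.155, 1.292, -1.29]
force: [0.5, -0.3, 0.1]
finger_gap: 0.446
```

Request:
{"name": "drive_tool", "arguments": {"rows": [{"linear": [0.98,0,-0.17],"twist": [0,-0.59,0],"fingers": 0.3},{"linear": [0,0,0],"twist": [0,0,0],"fingers": 0.3},{"linear": [0,0,0],"twist": [0,0,0],"fingers": 0.3}]}}

```text
time: 25.05
eef_pos: [0.4771, -0.1698, 0.058]
eef_rot: [-1.182, 1.252, -1.25]
force: [0.4, -0.5, -0.3]
finger_gap: 0.449
```

```bash
python3 plan.py 478.9 -170.5 0 -93.1
```

```text
p [ 477.1 -169.8   58. ] toolx -93.28 tool y [-8.e-04  8.e-04 -1.e+00] F [ 0.4 -0.5 -0.3] gap 0.449 t 25.05
total lin units [0.017 1.449 0.046] len mm 58.0
turn about world z deg 0.18 -> twist y units total -0.032 j6 1.0543081214536245
```

Request:
{"name": "drive_tool", "arguments": {"rows": [{"linear": [0.02,0.2,0.045],"twist": [0,-0.03,0],"fingers": 0.3},{"linear": [0,0.5,0],"twist": [0,0,0],"fingers": 0.3},{"linear": [0,0.4,0],"twist": [0,0,0],"fingers": 0.3},{"linear": [0,0.2,0],"twist": [0,0,0],"fingers": 0.3},{"linear": [0,0,0],"twist": [0,0,0],"fingers": 0.3}]}}

```text
time: 25.55
eef_pos: [0.479, -0.1694, 0.0053]
eef_rot: [-1.185, 1.249, -1.245]
force: [-0.4, -0.5, -0.8]
finger_gap: 0.449
```

```bash
python3 - <<'E'
from h import *
import plan; plan.plan(478.9,-170.5,-20,-93.1)
s=r.get_image("side"); crop(s,325,140,375,205,10,"pics/s21.png")
E
```

```text
p [ 479.  -169.4    5.3] toolx -92.93 tool y [-0.002   0.0013 -1.    ] F [-0.4 -0.5 -0.8] gap 0.449 t 25.55
total lin units [ 0.028  0.632 -0.001] len mm 25.3
turn about world z deg -0.17 -> twist y units total 0.03 j6 1.0509551585254095
```

View pics/s21.png

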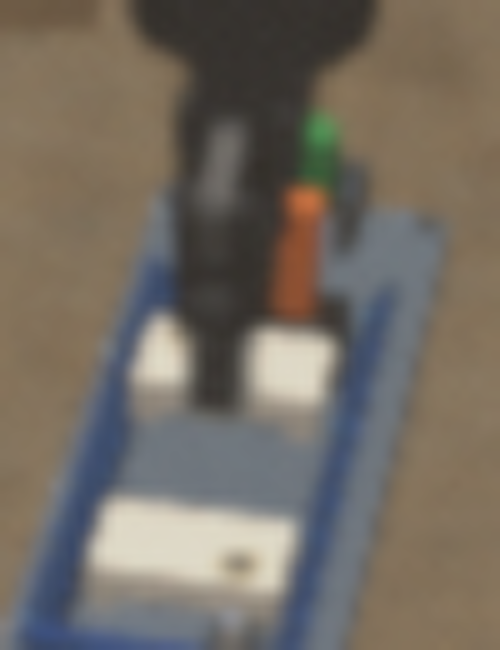

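Request:
{"name": "drive_tool", "arguments": {"rows": [{"linear": [0.02,0.15,0],"twist": [0,0.02,0],"fingers": 0.3},{"linear": [0,0.1,0],"twist": [0,0,0],"fingers": 0.3},{"linear": [0,0.08,0],"twist": [0,0,0],"fingers": 0.3},{"linear": [0,0.08,0],"twist": [0,0,0],"fingers": 0.3}]}}

```text
time: 26.0
eef_pos: [0.4794, -0.1714, -0.0101]
eef_rot: [-1.183, 1.249, -1.249]
force: [-0.9, -0.0, -1.9]
finger_gap: 0.449
```

Request:
{"name": "drive_tool", "arguments": {"rows": [{"linear": [0,0.08,0],"twist": [0,0,0],"fingers": 0.3},{"linear": [0,0.07,0],"twist": [0,0,0],"fingers": 0.3},{"linear": [0,0,0],"twist": [0,0,0],"fingers": 0.3}]}}

```text
time: 26.3
eef_pos: [0.4792, -0.1713, -0.0163]
eef_rot: [-1.183, 1.25, -1.249]
force: [0.5, 0.6, -0.1]
finger_gap: 0.45
```

Request:
{"name": "drive_tool", "arguments": {"rows": [{"linear": [0,0.06,0],"twist": [0,0,0],"fingers": 0.3},{"linear": [0,0.05,0],"twist": [0,0,0],"fingers": 0.3},{"linear": [0,0,0],"twist": [0,0,0],"fingers": 0.3}]}}

```text
time: 26.6
eef_pos: [0.4793, -0.1713, -0.0206]
eef_rot: [-1.183, 1.249, -1.249]
force: [-0.5, 0.4, -0.4]
finger_gap: 0.445
```

Request:
{"name": "drive_tool", "arguments": {"rows": [{"linear": [0,0.04,0],"twist": [0,0,0],"fingers": 0.3},{"linear": [0,0,0],"twist": [0,0,0],"fingers": 0.3}]}}

```text
time: 26.8
eef_pos: [0.4793, -0.1713, -0.0221]
eef_rot: [-1.183, 1.249, -1.249]
force: [-0.1, 0.6, -0.7]
finger_gap: 0.446
```

Request:
{"name": "drive_tool", "arguments": {"rows": [{"linear": [0,0.025,0],"twist": [0,0,0],"fingers": 0.3},{"linear": [0,0,0],"twist": [0,0,0],"fingers": 0.3}]}}

```text
time: 27.0
eef_pos: [0.4795, -0.1715, -0.0225]
eef_rot: [-1.183, 1.249, -1.249]
force: [-2.3, 0.9, 5.9]
finger_gap: 0.45
```

Seated on the floor. Release and rise, then look.

Request:
{"name": "drive_tool", "arguments": {"rows": [{"linear": [0,0,0],"twist": [0,0,0],"fingers": 0.57},{"linear": [0,0,0],"twist": [0,0,0],"fingers": 0.57},{"linear": [0,-0.3,0],"twist": [0,0,0],"fingers": 0.57},{"linear": [0,-0.9,0],"twist": [0,0,0],"fingers": 0.57},{"linear": [0,-1,0],"twist": [0,0,0],"fingers": 0.3}]}}

```text
time: 27.5
eef_pos: [0.4788, -0.171, 0.0662]
eef_rot: [-1.184, 1.251, -1.248]
force: [0.1, -0.3, 0.7]
finger_gap: 0.415
```

Request:
{"name": "drive_tool", "arguments": {"rows": [{"linear": [0,-0.6,0],"twist": [0,0,0],"fingers": 0},{"linear": [0.8,0,0],"twist": [0,0,0],"fingers": 0},{"linear": [1,0,0],"twist": [0,0,0],"fingers": 0}]}}

```text
time: 27.8
eef_pos: [0.476, -0.2434, 0.091]
eef_rot: [-1.184, 1.245, -1.249]
force: [1.2, 0.4, -1.0]
finger_gap: 0.002
```

```bash
python3 - <<'E'
from h import *
import plan; plan.plan(468.9,-335.8,30,-93.1)
s=r.get_image("side"); crop(s,310,130,390,220,6,"pics/s22.png")
E
```

```text
p [ 476.  -243.4   91. ] toolx -92.96 tool y [ 0.002  -0.0015 -1.    ] F [ 1.2  0.4 -1. ] gap 0.002 t 27.8
total lin units [ 2.313  1.528 -0.061] len mm 110.9
turn about world z deg -0.14 -> twist y units total 0.024 j6 0.9302618641315754
```

View pics/s22.png

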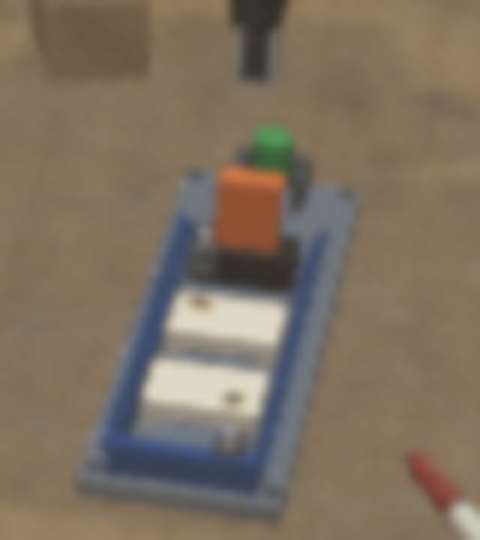

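Request:
{"name": "drive_tool", "arguments": {"rows": [{"linear": [0.8,0,-0.06],"twist": [0,0.02,0],"fingers": 0},{"linear": [0.8,0.2,0],"twist": [0,0,0],"fingers": 0},{"linear": [0.71,0.5,0],"twist": [0,0,0],"fingers": 0},{"linear": [0,0.7,0],"twist": [0,0,0],"fingers": 0},{"linear": [0,0,0],"twist": [0,0,0],"fingers": 0}]}}

```text
time: 28.35
eef_pos: [0.4662, -0.3344, 0.0305]
eef_rot: [-1.181, 1.257, -1.246]
force: [-0.4, 0.8, 0.7]
finger_gap: -0.003
```

```bash
python3 - <<'E'
from h import *
import plan; plan.plan(468.9,-335.8,12,-93.1)
s=r.get_image("side"); crop(s,310,90,400,190,6,"pics/s23.png");t=r.get_image("top"); crop(t,340,190,460,245,6,"pics/t23.png")
E
```

```text
p [ 466.2 -334.4   30.5] toolx -93.29 tool y [-0.0041  0.0045 -1.    ] F [-0.4  0.8  0.7] gap -0.003 t 28.35
total lin units [0.033 0.461 0.071] len mm 18.7
turn about world z deg 0.19 -> twist y units total -0.033 j6 0.8018542085381073
```

View pics/s23.png

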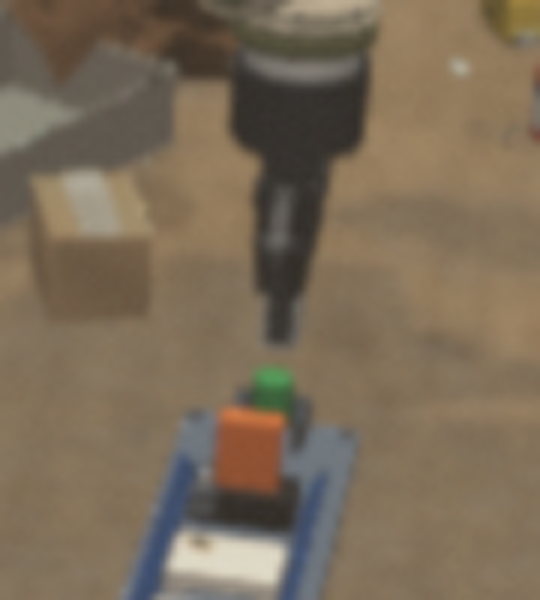

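View pics/t23.png

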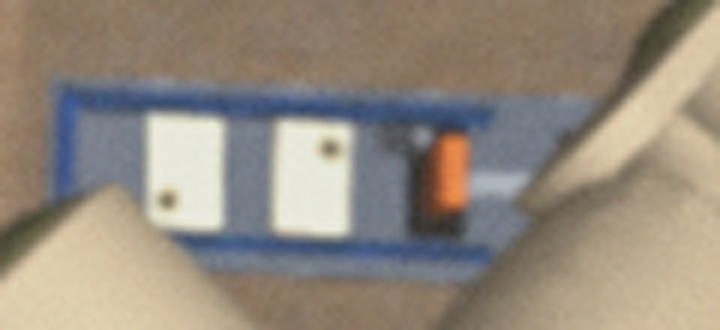

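Request:
{"name": "drive_tool", "arguments": {"rows": [{"linear": [0.03,0.2,0.06],"twist": [0,-0.03,0],"fingers": 0},{"linear": [0,0.2,0],"twist": [0,0,0],"fingers": 0},{"linear": [0,0.06,0],"twist": [0,0,0],"fingers": 0},{"linear": [0,0,0],"twist": [0,0,0],"fingers": 0}]}}

```text
time: 28.85
eef_pos: [0.4702, -0.3364, 0.0143]
eef_rot: [-1.184, 1.249, -1.248]
force: [0.0, 1.1, -0.6]
finger_gap: 0.003
```

Request:
{"name": "drive_tool", "arguments": {"rows": [{"linear": [0,0.08,0],"twist": [0,0,0],"fingers": 0},{"linear": [0,0.08,0],"twist": [0,0,0],"fingers": 0},{"linear": [0,0,0],"twist": [0,0,0],"fingers": 0}]}}

```text
time: 29.15
eef_pos: [0.4705, -0.3368, 0.0083]
eef_rot: [-1.183, 1.248, -1.249]
force: [0.4, 0.9, 1.1]
finger_gap: -0.004
```

Request:
{"name": "drive_tool", "arguments": {"rows": [{"linear": [0,0.08,0],"twist": [0,0,0],"fingers": 0},{"linear": [0,0.07,0],"twist": [0,0,0],"fingers": 0},{"linear": [0,0.03,0],"twist": [0,0,0],"fingers": 0},{"linear": [0,0,0],"twist": [0,0,0],"fingers": 0}]}}

```text
time: 29.55
eef_pos: [0.4705, -0.337, 0.0012]
eef_rot: [-1.184, 1.247, -1.249]
force: [0.8, -0.8, 4.4]
finger_gap: -0.001
```

```bash
python3 - <<'E'
from h import *
import plan; plan.plan(468.9,-335.8,12,-93.1)
t=r.get_image("top"); crop(t,340,190,460,245,6,"pics/t24.png")
E
```

```text
p [ 470.5 -337.     1.2] toolx -93.05 tool y [ 7.e-04 -7.e-04 -1.e+00] F [ 0.8 -0.8  4.4] gap -0.001 t 29.55
total lin units [-0.029 -0.271 -0.042] len mm 11.0
turn about world z deg -0.05 -> twist y units total 0.008 j6 0.800152619139937
```

View pics/t24.png

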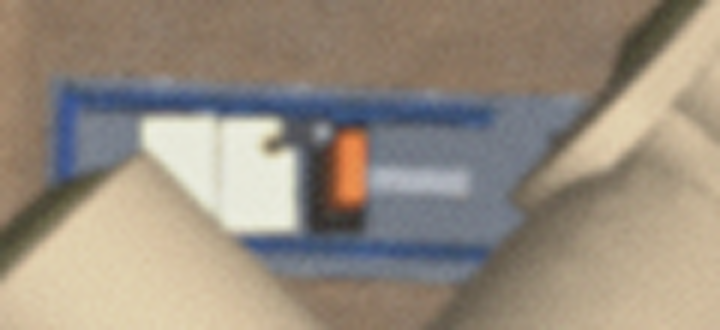

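Request:
{"name": "drive_tool", "arguments": {"rows": [{"linear": [0,0,0],"twist": [0,0,0],"fingers": 0},{"linear": [0,0,0],"twist": [0,0,0],"fingers": 0},{"linear": [0,-0.3,0],"twist": [0,0,0],"fingers": 0},{"linear": [0,-1,0],"twist": [0,0,0],"fingers": 0},{"linear": [0,-1,0],"twist": [0,0,0],"fingers": 0}]}}

```text
time: 30.1
eef_pos: [0.4694, -0.3357, 0.0938]
eef_rot: [-1.184, 1.251, -1.245]
force: [0.9, 0.6, -0.1]
finger_gap: 0.001
```

Request:
{"name": "drive_tool", "arguments": {"rows": [{"linear": [0.5,-1,0.5],"twist": [0,0,0],"fingers": 0},{"linear": [0,0,0],"twist": [0,0,0],"fingers": 0},{"linear": [0,0,0],"twist": [0,0,0],"fingers": 0}]}}

```text
time: 30.4
eef_pos: [0.489, -0.3575, 0.1332]
eef_rot: [-1.184, 1.249, -1.248]
force: [-0.1, -0.1, -0.6]
finger_gap: 0.003
```

```bash
python3 - <<'E'
from m import *
t=r.get_image("top"); crop(t,330,180,460,250,6,"pics/t25.png"); s=r.get_image("side"); crop(s,320,140,375,215,8,"pics/s25.png"); crop(s,235,215,375,310,5,"pics/s25p.png")
im,f=up(t,(340,195,460,245)); im=im.astype(int); R,G,B=im[...,0],im[...,1],im[...,2]
for c in blobs((R>180)&(B<110)&(G<170),300):
    q=f(c); cc=(q.min(0)+q.max(0))/2; print("fin top",onz(t,[cc],.0758)*1000)
E
```

```text
fin top [[ 478.98683668 -141.8718728    75.8       ]]
```

View pics/t25.png

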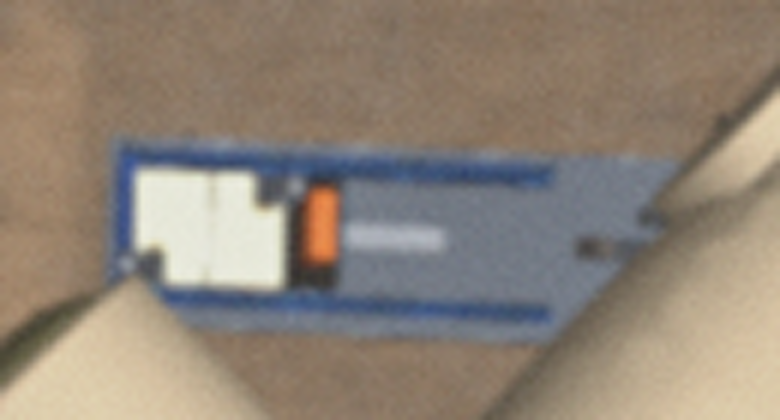

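View pics/s25.png

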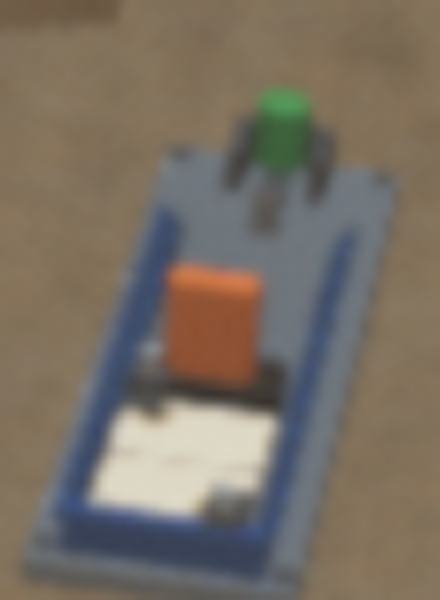

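View pics/s25p.png

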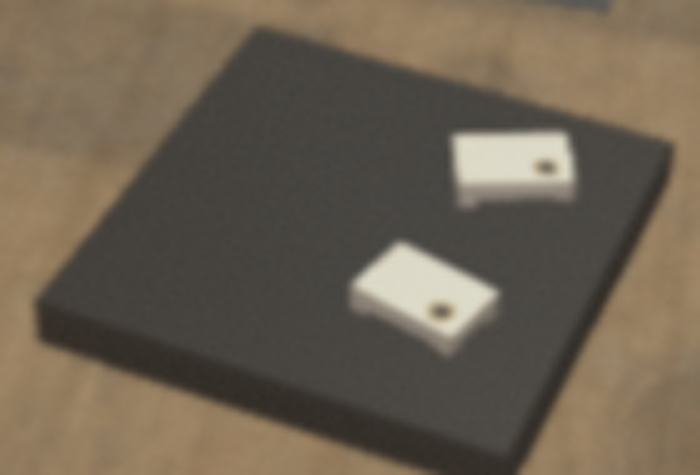

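```bash
python3 -c "
from bench import r
print(r.finish_job())"
```

```text
the job is handed in; nothing more can be done
None
```

The job is done and handed in at about 30.5 s of the 72 s allowed, with the gripper clear of everything. Both sound pads are clamped against the end stop.

**Finding the pads:** I pressed the corner opposite the insert on all four. The two nearest the robot sank about 2.5 mm and tilted visibly in the side view, so they are the warped ones and stay on the granite. The two farther away held firm at full height under about 9 N.

**Loading:** I pulled the follower back until the catch held it, and checked that the pull force dropped when I eased off. I lowered both firm pads onto the channel floor with no force at the lips, then pressed the button about 9 mm.

**Last checks:**
- The fin stands 50 mm from its starting place, which matches the 0.05 expected with two pads clamped.
- The pictures show both pads lying flat, touching each other and the stop, with the sprung noses over them.
- The two warped pads lie level on the granite.

**Disagreements:**
- The reported tool height was about 40 mm lower than the real fingertips. It showed in the camera views and in contact, and I corrected for it throughout.
- The two cameras differed by 2–3 mm, so I used their mean.
- Pulling the follower over the catch took a brief 36 N along the pull, more than I expected, but within the limits.

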